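# Zero the measuring wheel

## Task

The surveyor's measuring wheel is parked in its bench stand and has to be zeroed for the next survey line. With a fingertip push its yellow spokes round, without gripping anything, until the red zero arrow on the rim stands straight up under the pointer and the wheel rests; only then press the blue reset button on the counter fully down and let it spring back, leaving the arrow at the pointer. The black tread is freshly glued on, so keep off it, push the wheel gently, and leave the notebook, scale bar, brush and stone on the table where they lie.

Things in the scene. Friction and masses are not known exactly. Their poses are not given: they have to be found in the camera images.
- stand: Grey steel parking stand, fixed to the table; it holds the wheel upright, clear of the table, facing the robot. Origin on the table under the wheel's centre; x = the wheel's axle, level, away from the robot; y = along the wheel's face to the left as the robot sees it; z up. Base plate 160 x 400 x 12 mm, two uprights behind the wheel's plane at y = -85 and -305 mm.
- hub (a point): Centre of the yellow wheel: on the axle, in the wheel's mid-plane, 176 mm above the table. The hub has a radius of 27 mm; hub and axle end stand out to 25 mm before the mid-plane (towards the robot).
- wheel (a joint): Angle of the wheel about the stand's x axis (rad), not wrapped: at 0 and 2 pi the zero mark is straight up; it grows clockwise as the robot sees it (at 1.57 the mark is at the right, -y). Turns freely both ways without stop, balanced, with a steady drag of about 0.15 N m (1.7 N at 90 mm radius), so it stays where it is left if pushed slowly.
- spoke (a point): Point at 90 mm radius, in the mid-plane, on the spoke that leads to the zero mark. There are five equal yellow spokes 72 degrees apart, each 12 mm wide and 12 mm thick (centred on the mid-plane), free from radius 42 mm to 124 mm; the rim begins at 134 mm and is 16 mm thick.
- zero_mark (a point): The red arrow on the wheel, pointing outward, its shaft on one spoke and its head on the yellow rim: the point at 141 mm radius in the wheel's mid-plane, at the end of that spoke. A red line also crosses the tread there.
- pointer (a point): Red tip of the steel pointer, in the wheel's mid-plane, 166 mm straight above the hub, 7 mm above the tread. Its strip, 14 mm wide, comes up from the hub behind the wheel, its front face 26 mm behind the mid-plane. Nothing else stands behind the wheel above the leg.
- leg (a point): Point on the axis of the level aluminium leg and handle, 46 mm behind the wheel's mid-plane at the hub; it runs from here 415 mm to the stand's -y side, 22 to 34 mm thick, with a black drive cable up to 33 mm above its axis.
- counter (a point): Middle of the front face of the black counter box on the leg: 62 mm wide (y), 52 mm deep (x), 62 mm high, right of the wheel, its front 10 mm behind the wheel's mid-plane.
- tread: The black rubber tread round the rim, radius 150 to 159 mm, 20 mm wide, freshly glued: not to be touched. Origin at the wheel's centre; it turns with the wheel.
- reset_top (a point): Middle of the top of the round blue reset button on top of the counter box, 26 mm diameter, pressed straight down; the point moves with the button.
- reset (a joint): How far the reset button is pressed (m): 0 is up, 0.006 is fully down (5 N); it springs back.
- notebook: Black find notebook, 210 x 153 x 16 mm, lying loose on the table; origin at the centre of its underside.
- scale: Black and white photo scale bar, 150 x 20 x 4 mm, lying loose; origin at the centre of its underside.
- brush: Wooden-handled brush, 175 x 25 x 25 mm, lying loose; origin at the centre of its underside.
- stone: Dark grey flint, 43 x 37 x 31 mm, lying loose; origin at the centre of its underside.

How it is judged:
By the outcome, as a careful person would: the job done as asked, in the order asked, and still so for the second after the job is handed in, with the robot touching nothing.
It also fails if it takes over 67 s, if anything falls off the work surface, if the arm or the gripper's body presses on something with over 40 N, if the wrist force passes 120 N, or if a joint passes its speed limit or range.

## Robot

A 7-joint arm with a two-finger parallel gripper is mounted at the origin on a cart in front of the work surface, level with it; the furniture and walls round the work are solid. World frame = base frame: x ahead of the robot, y to its left, z up, the work surface at z = 0. Lengths are in m, angles in rad, forces in N, time in s.
With the tool pointing down it reaches from about 0.4 to 0.85 m from the base axis. Payload 4.5 kg.
Tool frame: the origin (TCP) lies midway between the tips of the shut fingers; the grasp point (between the pads) lies r.grip_point_offset behind it (r.grip_point_offset is the distance from the TCP to the grasp point, in m); z points along the fingers, y is the line along which they close (so a half turn about z gives the same grasp; the last joint's range is limited). The gripper opens to 88 mm and grips with 3 to 60 N. Pads are 18 mm wide; open, the fingers measure 123 mm over their backs; the gripper's body (75 mm by 187 mm) begins 45 mm behind the grasp point.
Start: joints at [-1.276, 0.689, -0.195, 1.565, 0.157, 0.902, -0.215], TCP at [0.161, 0.604, 0.239] pointing down, gripper open.
Joint ranges: [-3.01, 3.01], [-0.46, 2.08], [-1.47, 1.51], [0.13, 2.56], [-1, 4.14], [0.04, 2.09], [-2.66, 2.66]. Speed limits (rad/s): [2.57, 2.57, 3.14, 3.14, 3.14, 3.14, 3.14].

## Interface

Orientations are given as a unit quaternion [x, y, z, w].
In Python, from plant import r gives the robot as it stands.
- The arm moves only by the shell command python3 -m jog 'ROWS' [FORCE]. ROWS is JSON, a list of rows, each an object of numbers: "wx", "wy", "wz": the turn, a rotation vector about the world's x, y, z as a fraction of full scale; "dx", "dy", "dz": the shift along the world's x, y, z as a fraction of full scale; "hand": the closure, from 0 (fully open) to 1 (shut). In form: [{"wx": .., "wy": .., "wz": .., "dx": .., "dy": .., "dz": .., "hand": ..}, ...]. A call has 1 to 5 rows; each row shifts and turns the commanded pose from where the row before left it; what a row does not reach is not made up. Full scale, the value 1, is 0.25 m for a shift and 2 rad for a turn. A row lasts 1/12 s, in which the tool goes at most 41.7 mm and 7.16 degrees, less where a joint would pass 70% of its speed; a pose out of reach is approached as far as the arm can. A call with a number of a shift or a turn outside -1 to 1 is refused whole. A call with a gripper value outside its range is refused whole. The fingers move at their own pace and stop on an object; FORCE is the grip in N (left out, the last holds). Time passes only in rows, so rows that do not move let the fingers close. It gives the time, the measured TCP pose, the force, the opening and the grip force at its end, in the units of the state.
- r.get_state(): the state, without advancing time (a new reading comes with each control period).
- r.snapshot(name): name is "side" or "top" or "wrist"; returns the picture (420x560x3 uint8, red, green, blue); there is no depth.
- r.camera_info(name): a dict with "mtx" (3x3 intrinsics, pixels), "R" (3x3) and "t" (3): a world point X has camera coordinates R X + t. Camera axes: x right, y down, z forward; pixel columns grow to the right and rows downward; lengths in m; the calibration is good to about 2 mm. A picture is of the moment at which its call begins: read the wrist's pose just before it. camera_info takes no time and is no camera call; for the wrist camera it gives the pose at the moment of the call.
- r.finish_job(): hands the job in; it is judged then, once.
Trained networks look in the newest picture that a camera, given by its name, has taken for a name from the list of things; names that differ only in an ending like _2 or _b are one class to them, and where a whole thing is asked for, a point or a joint stands for the part that bears it (a point fixed in the world has none). Each returns a list of dicts, best first, with "p" (0 to 1); they miss things now and then, are a little off and sometimes report something else, mostly with a low value. They report only what shows in the picture. A call takes as long as a camera call.
- r.search_frame(camera, query): "bbox" ([left, top, right, bottom] in pixels, round what is visible of it).
- r.masks_of(camera, query): "region" (420x560 bool, what is visible of it) and "bbox" ([left, top, right, bottom] in pixels, round what is visible of it).
The state is a dict: "clock": time; "q": joint angles; "qd": joint speeds; "joint_torque": joint torques, N m; "tool_pos": TCP position; "eef_rot": TCP orientation; "contact_force": force on the tool from outside, world axes, zero at the start; "moment": the same for the moment, N m; "opening": opening from 0.0 (shut) to 1.0 (fully open); "finger_force": force on a finger pad.
Only numpy, scipy, OpenCV 4.12 (cv2) and the standard library are available. Lean on these libraries where they do the work, as an engineer would, in place of code of your own. Each camera call takes 0.05 s, during which the arm holds its last target. There are 200 camera calls.

## Working session

There is one attempt and no reset: what is moved stays moved. The work goes in short steps, Python scripts to look and compute and a shell command to move; the robot and the scene stay as the last step left them, time stands still between calls to the robot, and variables do not carry over. Pictures are saved under pics/ and viewed, at most 10 in all, crops included, and the job is handed in when it is done.

```bash
mkdir -p pics
python3 - <<'E'
from plant import r
import cv2,numpy as np
s=r.get_state();print({k:np.round(v,3) for k,v in s.items()})
print(r.grip_point_offset)
ims=[]
for c in ("side","top"):
    im=r.snapshot(c);cv2.imwrite(f'pics/{c}0.png',im[:,:,::-1])
    ci=r.camera_info(c);print(c,np.round(ci['mtx'],1).tolist(),np.round(ci['R'],3).tolist(),np.round(ci['t'],3).tolist())
    for q in ("hub","zero_mark","pointer","counter","reset_top","stand","tread"):
        print(q,[(np.round(d['bbox']).tolist(),round(d['p'],2)) for d in r.search_frame(c,q)[:2]])
E
```

```text
{'clock': np.float64(0.0), 'q': array([-1.276,  0.69 , -0.194,  1.566,  0.157,  0.902, -0.215]), 'qd': array([ 0.003,  0.001,  0.001, -0.001,  0.   , -0.   ,  0.   ]), 'joint_torque': array([ 1.0000e-03, -5.2757e+01, -1.2670e+00, -1.5343e+01, -5.3000e-02,
        7.0000e-03,  0.0000e+00]), 'tool_pos': array([0.161, 0.603, 0.238]), 'eef_rot': array([ 0.13 ,  0.992, -0.001, -0.   ]), 'contact_force': array([-0.214,  0.362,  0.108]), 'moment': array([ 0.014,  0.009, -0.006]), 'finger_force': np.float64(0.0), 'opening': np.float64(1.001)}
0.0187
side [[500.6, 0.0, 274.2], [0.0, 500.6, 208.5], [0.0, 0.0, 1.0]] [[-0.997, -0.078, 0.015], [-0.049, 0.455, -0.889], [0.063, -0.887, -0.457]] [0.511, 0.201, 1.159]
hub [([187.0, 153.0, 284.0, 316.0], 0.57)]
zero_mark [([215.0, 152.0, 260.0, 307.0], 0.75)]
pointer [([187.0, 151.0, 284.0, 316.0], 0.76), ([213.0, 155.0, 259.0, 306.0], 0.5)]
counter [([184.0, 153.0, 285.0, 316.0], 0.77)]
reset_top []
stand [([184.0, 156.0, 286.0, 314.0], 0.56)]
tread [([215.0, 156.0, 250.0, 306.0], 0.82)]
top [[529.2, 0.0, 283.2], [0.0, 529.2, 211.6], [0.0, 0.0, 1.0]] [[0.018, -1.0, 0.024], [-0.99, -0.021, -0.137], [0.138, -0.021, -0.99]] [0.016, 0.549, 1.497]
hub [([209.0, 163.0, 428.0, 229.0], 0.58)]
zero_mark [([211.0, 170.0, 331.0, 206.0], 0.9)]
pointer [([211.0, 162.0, 426.0, 231.0], 0.58)]
counter [([209.0, 172.0, 332.0, 206.0], 0.64), ([209.0, 159.0, 426.0, 226.0], 0.6)]
reset_top [([353.0, 177.0, 361.0, 184.0], 0.43), ([210.0, 164.0, 428.0, 230.0], 0.25)]
stand []
tread [([209.0, 173.0, 330.0, 201.0], 0.69)]
```

View pics/side0.png

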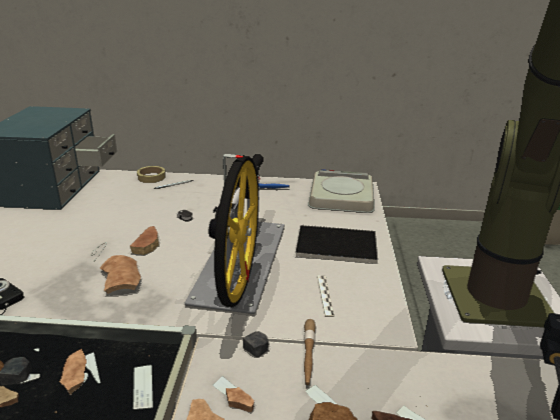

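View pics/top0.png

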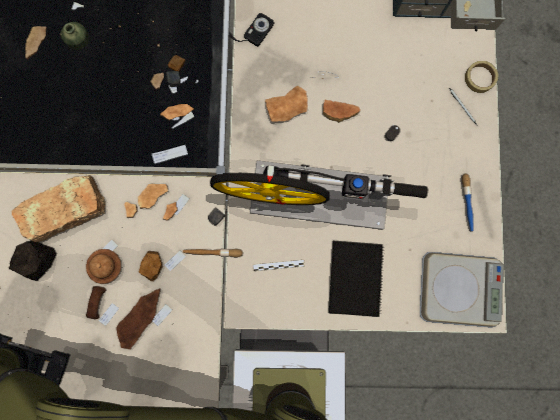

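```bash
cat > h.py <<'E'
import numpy as np,cv2
from plant import r
from scipy.spatial.transform import Rotation as Ro
def proj(c,X,ci=None):
    ci=ci or r.camera_info(c);p=(np.asarray(ci['R'])@np.atleast_2d(X).T).T+ci['t'];p=p@np.asarray(ci['mtx']).T
    return p[:,:2]/p[:,2:]
def ray(c,uv,ci=None):
    ci=ci or r.camera_info(c);R=np.asarray(ci['R']);o=-R.T@ci['t'];d=R.T@np.linalg.solve(ci['mtx'],[*uv,1.]);return o,d/np.linalg.norm(d)
def atz(c,uv,z,ci=None):
    o,d=ray(c,uv,ci);return o+d*(z-o[2])/d[2]
E
python3 - <<'E'
from h import *
a=cv2.imread('pics/side0.png')[145:320,180:290];b=cv2.imread('pics/top0.png')[155:235,200:435]
a=cv2.resize(a,None,fx=3.4,fy=3.4,interpolation=2);b=cv2.resize(b,None,fx=3.4,fy=3.4,interpolation=2)
c=np.zeros((600,800,3),np.uint8);c[:272,:799]=b[:272,:799];cv2.imwrite('pics/topz.png',c[:280]);cv2.imwrite('pics/sidez.png',a)
print('pointer',atz('top',(269,171),.342),'button',atz('top',(357,183),.26))
b=cv2.imread('pics/top0.png')[:,:,::-1].astype(int);
for n,m in (('red',(b[...,0]>130)&(b[...,1]<70)&(b[...,2]<70)),('blue',(b[...,2]>130)&(b[...,0]<80)&(b[...,1]<140))):
    for q in zip(*cv2.connectedComponentsWithStats(m.astype(np.uint8))[2:]):print(n,q)
b=cv2.imread('pics/side0.png')[:,:,::-1].astype(int);
for q in zip(*cv2.connectedComponentsWithStats(((b[...,0]>110)&(b[...,1]<60)&(b[...,2]<60)).astype(np.uint8))[2:]):print('side red',q)
for z in (.012,):
  for uv in ((257,161),(386,176),(384,228),(250,214)):print('plate',atz('top',uv,z))
E
```

```text
pointer [0.60149799 0.06775966 0.342     ] button [ 0.59370546 -0.15236029  0.26      ]
red (array([     0,      0,    560,    420, 235168], dtype=int32), array([279.48640546, 209.4978526 ]))
red (array([267, 176,   6,   6,  16], dtype=int32), array([269.375 , 177.9375]))
red (array([360, 197,   1,   1,   1], dtype=int32), array([360., 197.]))
red (array([497, 275,   3,   6,  15], dtype=int32), array([498.06666667, 277.66666667]))
blue (array([     0,      0,    560,    420, 235026], dtype=int32), array([279.38763371, 209.50288904]))
blue (array([354, 178,   9,   9,  64], dtype=int32), array([357.875   , 182.265625]))
blue (array([467, 195,   6,  36,  95], dtype=int32), array([470.05263158, 211.31578947]))
blue (array([498, 266,   3,   6,  15], dtype=int32), array([498.86666667, 268.93333333]))
side red (array([     0,      0,    560,    420, 235188], dtype=int32), array([279.50208344, 209.50272973]))
side red (array([236, 155,   7,   3,  12], dtype=int32), array([238.66666667, 156.        ]))
plate [0.70293149 0.10669529 0.012     ]
plate [ 0.66599039 -0.27974364  0.012     ]
plate [ 0.50948979 -0.27237249  0.012     ]
plate [0.54294419 0.1233782  0.012     ]
```

View pics/topz.png

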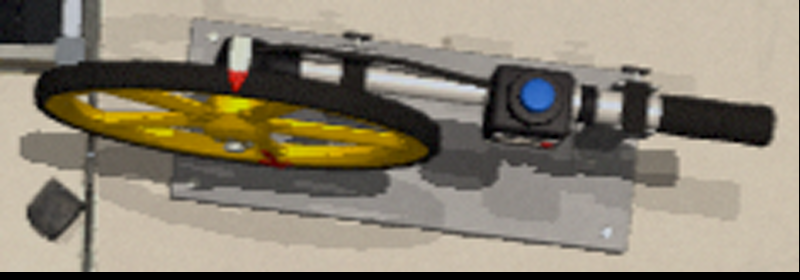

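View pics/sidez.png

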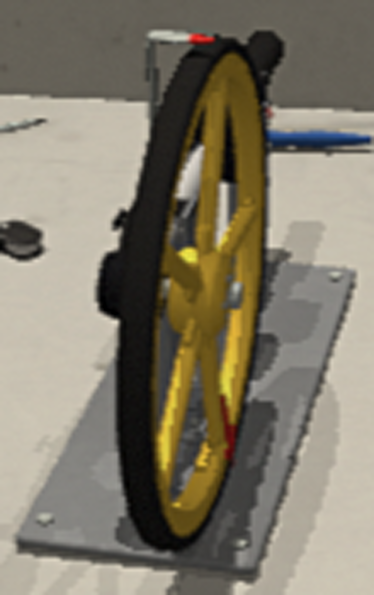

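```bash
python3 -m jog '[{"wz":0.04,"dx":0.06,"dy":-0.14,"dz":0.05,"hand":1},{"wz":0.04,"dx":0.06,"dy":-0.14,"dz":0.05,"hand":1},{"dx":0.06,"dy":-0.14,"hand":1},{"dx":0.06,"dy":-0.14,"hand":1},{"dx":0.06,"dy":-0.14,"hand":1}]'; python3 -m jog '[{"dx":0.06,"dy":-0.14,"wy":-0.05,"hand":1},{"dx":0.06,"dy":-0.14,"wy":-0.05,"hand":1},{"dx":0.06,"dy":-0.14,"wy":-0.05,"hand":1},{"dx":0.06,"dy":-0.14,"wy":-0.05,"hand":1},{"dx":0.06,"dy":-0.14,"wy":-0.05,"hand":1}]'
python3 - <<'E'
from h import *
p=atz('top',(269.4,180.5),.342);print('pointer',p,'btn',atz('top',(357.9,182.2),.25))
print(proj('side',p))
s=r.get_state();ci=r.camera_info('wrist');Rt=Ro.from_quat(s['eef_rot']).as_matrix();R=np.asarray(ci['R'])
print(np.round(s['q'],2),'cam in tool',Rt.T@(-R.T@ci['t']-s['tool_pos']),'\n',np.round(R@Rt,2),ci['mtx'])
E
```

```text
pointer [0.57887374 0.06634384 0.342     ] btn [ 0.59778728 -0.15626779  0.25      ]
[[240.17511937 156.82160514]]
[-1.28  0.69 -0.19  1.57  0.16  0.9  -0.22] cam in tool [ 0.06498541  0.00035406 -0.1463057 ] 
 [[ 0.    1.   -0.  ]
 [-0.97  0.   -0.26]
 [-0.26  0.    0.97]] [[365.8385682    0.         280.48366537]
 [  0.         365.8385682  213.10408222]
 [  0.           0.           1.        ]]invalid input
invalid input
```

```bash
python3 -m jog '[{"wx":0,"wy":0,"wz":0.04,"dx":0.06,"dy":-0.14,"dz":0.05,"hand":1},{"wx":0,"wy":0,"wz":0.04,"dx":0.06,"dy":-0.14,"dz":0.05,"hand":1},{"wx":0,"wy":0,"wz":0,"dx":0.06,"dy":-0.14,"dz":0,"hand":1},{"wx":0,"wy":0,"wz":0,"dx":0.06,"dy":-0.14,"dz":0,"hand":1},{"wx":0,"wy":0,"wz":0,"dx":0.06,"dy":-0.14,"dz":0,"hand":1}]'
```

```text
clock: 1.22
tool_pos: [0.2367, 0.4274, 0.2641]
eef_rot: [0.05, 0.999, 0.0, 0.0]
contact_force: [0.8, -0.9, -0.2]
opening: 0.646
finger_force: 0.0
```

```bash
python3 -m jog '[{"wx":0,"wy":-0.05,"wz":0,"dx":0.03,"dy":-0.15,"dz":0,"hand":1},{"wx":0,"wy":-0.05,"wz":0,"dx":0.03,"dy":-0.15,"dz":0,"hand":1},{"wx":0,"wy":-0.05,"wz":0,"dx":0.03,"dy":-0.15,"dz":0,"hand":1},{"wx":0,"wy":-0.05,"wz":0,"dx":0.03,"dy":-0.15,"dz":0,"hand":1},{"wx":0,"wy":-0.05,"wz":0,"dx":0.03,"dy":-0.15,"dz":0,"hand":1}]';  python3 -m jog '[{"wx":0,"wy":-0.05,"wz":0,"dx":0,"dy":-0.15,"dz":0,"hand":1},{"wx":0,"wy":-0.05,"wz":0,"dx":0,"dy":-0.15,"dz":0,"hand":1},{"wx":0,"wy":-0.05,"wz":0,"dx":0,"dy":-0.15,"dz":0,"hand":1},{"wx":0,"wy":-0.05,"wz":0,"dx":0,"dy":-0.15,"dz":0,"hand":1},{"wx":0,"wy":-0.05,"wz":0,"dx":0,"dy":-0.15,"dz":0,"hand":1}]'
python3 -c "
from h import *
s=r.get_state();print(s['tool_pos'],np.round(s['q'],2),Ro.from_quat(s['eef_rot']).as_matrix().round(2))"
```

```text
clock: 1.63
tool_pos: [0.272, 0.273, 0.2637]
eef_rot: [0.052, 0.976, 0.007, 0.21]
contact_force: [1.5, 1.3, -0.4]
opening: 0.269
finger_force: 0.0
clock: 2.05
tool_pos: [0.2502, 0.2078, 0.2315]
eef_rot: [0.041, 0.963, -0.11, 0.242]
contact_force: [-0.2, 0.2, -0.1]
opening: 0.006
finger_force: 0.0
[0.25022564 0.20781472 0.23149228] [-0.94  0.5  -0.67  2.52  1.09  0.91 -1.1 ] [[-0.88  0.13  0.46]
 [ 0.03  0.97 -0.23]
 [-0.48 -0.19 -0.86]]
```

```bash
python3 -m jog '[{"wx":0,"wy":0,"wz":0,"dx":0.14,"dy":0,"dz":0.07,"hand":1},{"wx":0,"wy":0,"wz":0,"dx":0.14,"dy":0,"dz":0.07,"hand":1},{"wx":0,"wy":0,"wz":0,"dx":0.14,"dy":-0.04,"dz":0.07,"hand":1},{"wx":0,"wy":0,"wz":0,"dx":0.1,"dy":-0.1,"dz":0.07,"hand":1},{"wx":0,"wy":0,"wz":0,"dx":0.0,"dy":-0.14,"dz":0.03,"hand":1}]'
python3 -c "
from h import *
s=r.get_state();print(s['tool_pos'],np.round(s['q'],2),Ro.from_quat(s['eef_rot']).as_matrix().round(2))"
```

```text
clock: 2.47
tool_pos: [0.3852, 0.1392, 0.3108]
eef_rot: [0.044, 0.963, -0.108, 0.244]
contact_force: [1.5, -0.9, 0.3]
opening: 0.002
finger_force: 0.0
[0.38518634 0.13923082 0.31077866] [-0.45  0.29 -0.57  2.35  1.07  0.81 -0.39] [[-0.88  0.14  0.46]
 [ 0.03  0.97 -0.23]
 [-0.48 -0.19 -0.86]]
```

```bash
cat >> h.py <<'E'
YAW=np.deg2rad(-5.3); sx=np.array([np.cos(YAW),np.sin(YAW),0]); sy=np.array([-np.sin(YAW),np.cos(YAW),0])
HUB=np.array([.579,.066,.176])
def Rdes(deg):
    a=np.deg2rad(deg);z=np.cos(a)*sx-np.sin(a)*np.array([0,0,1]);return np.stack([np.cross(sy,z),sy,z],1)
def need(deg,rel,s=None):
    "rel: target TCP rel. to hub in stand axes (m). prints shift/turn in full-scale units"
    s=s or r.get_state();S=np.stack([sx,sy,[0,0,1]],1);T=HUB+S@np.array(rel);d=(T-s['tool_pos'])/.25
    w=Ro.from_matrix(Rdes(deg)@Ro.from_quat(s['eef_rot']).as_matrix().T).as_rotvec()/2
    print('target',T.round(4),'d',d.round(3),'w',w.round(3),'rel now',(S.T@(s['tool_pos']-HUB)).round(4),'q',s['q'].round(2))
E
python3 - <<'E'
from h import *
need(25,(-.13,0,.1))
im=r.snapshot('wrist');cv2.imwrite('pics/w1.png',im[:,:,::-1])
ci=r.camera_info('wrist');print(proj('wrist',[HUB,HUB+[0,0,.166]],ci))
E
```

```text
target [0.4496 0.078  0.276 ] d [ 0.257 -0.245 -0.139] w [ 0.054 -0.32   0.052] rel now [-0.1997  0.055   0.1348] q [-0.45  0.29 -0.57  2.35  1.07  0.81 -0.39]
[[275.78491474 283.02161194]
 [231.28562438 458.43416846]]
```

View pics/w1.png

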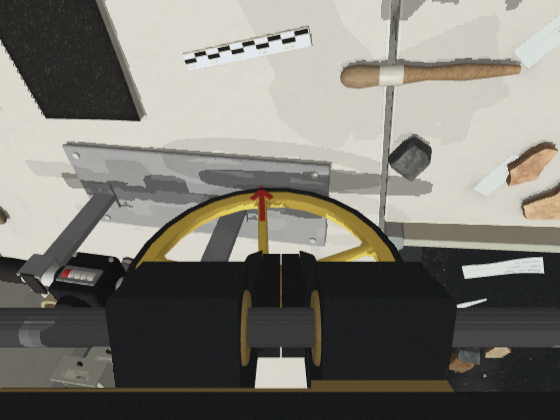

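```bash
cat >> h.py <<'E'
def onplane(c,uv,off=0,ci=None):
    o,d=ray(c,uv,ci);n=sx;P=o+d*(((HUB+off*sx-o)@n)/(d@n));v=P-HUB;y,z=v@sy,v[2];print(uv,'r',round(np.hypot(y,z),4),'ang',round(np.arctan2(-y,z)%(2*np.pi),3));return P
E
python3 - <<'E'
from h import *
for uv in ((262,190),(262,215),(388,250)): onplane('wrist',uv,-.008)
onplane('top',(280,202),-.008)
E
```

```text
(262, 190) r 0.1516 ang 2.81
(262, 215) r 0.1019 ang 2.764
(388, 250) r 0.1321 ang 4.249
(280, 202) r 0.0911 ang 2.807
```

```bash
python3 -m jog '[{"wx":0.01,"wy":-0.06,"wz":0.01,"dx":0.05,"dy":-0.05,"dz":0,"hand":1},{"wx":0.01,"wy":-0.06,"wz":0.01,"dx":0.05,"dy":-0.05,"dz":0,"hand":1},{"wx":0.01,"wy":-0.06,"wz":0.01,"dx":0.05,"dy":-0.05,"dz":0,"hand":1},{"wx":0.01,"wy":-0.06,"wz":0.01,"dx":0.05,"dy":-0.05,"dz":0,"hand":1},{"wx":0.01,"wy":-0.06,"wz":0.01,"dx":0.05,"dy":-0.05,"dz":0,"hand":1}]'; python3 -c "
from h import *
need(25,(-.13,0,.1))"
```

```text
clock: 2.93
tool_pos: [0.4045, 0.1092, 0.297]
eef_rot: [0.022, 0.928, -0.136, 0.346]
contact_force: [-0.6, -0.2, -1.1]
opening: 0.005
finger_force: 0.0
target [0.4496 0.078  0.276 ] d [ 0.18  -0.125 -0.084] w [ 0.094 -0.214  0.047] rel now [-0.1777  0.0269  0.121 ] q [-0.24  0.52 -1.09  2.54  1.38  1.26 -0.9 ]
```

```bash
python3 -m jog '[{"wx":0,"wy":0,"wz":0,"dx":0.08,"dy":-0.06,"dz":0.05,"hand":1},{"wx":0.0,"wy":0,"wz":0,"dx":0.08,"dy":-0.05,"dz":0.05,"hand":1},{"wx":0.03,"wy":-0.05,"wz":0.01,"dx":0.05,"dy":-0.03,"dz":0,"hand":1},{"wx":0.03,"wy":-0.06,"wz":0.01,"dx":0.03,"dy":-0.03,"dz":0,"hand":1},{"wx":0.03,"wy":-0.06,"wz":0.01,"dx":0.03,"dy":-0.03,"dz":0,"hand":1}]'; python3 -c "
from h import *
need(25,(-.1,0,.1))"
```

```text
clock: 3.35
tool_pos: [0.4873, 0.0773, 0.3353]
eef_rot: [0.036, 0.894, -0.08, 0.44]
contact_force: [0.6, 1.5, -0.8]
opening: 0.007
finger_force: 0.0
target [0.4794 0.0752 0.276 ] d [-0.031 -0.008 -0.237] w [ 0.043 -0.112  0.028] rel now [-0.0924  0.0028  0.1593] q [ 0.14  0.67 -1.44  2.56  1.64  1.55 -0.9 ]
```

```bash
cat > fit.py <<'E'
from h import *
import itertools
from scipy.optimize import least_squares
s=r.get_state()
D=[([-1.276,.69,-.194,1.566,.157,.902,-.215],[.161,.603,.238],[.13,.992,-.001,0]),
([-.94,.5,-.67,2.52,1.09,.91,-1.1],[.2502,.2078,.2315],[.041,.963,-.11,.242]),
([-.45,.29,-.57,2.35,1.07,.81,-.39],[.3852,.1392,.3108],[.044,.963,-.108,.244]),
([-.24,.52,-1.09,2.54,1.38,1.26,-.9],[.4045,.1092,.297],[.022,.928,-.136,.346]),
(s['q'],s['tool_pos'],s['eef_rot'])]
def fk(q,sg,L,off=0):
    R=Ro.identity();p=np.array([0,0,L[0]])
    ax='zyzyzyz';le=[(0,0),(0,0),(0,L[1]),(L[4],0),(L[5],L[2]),(0,0),(L[6],L[3])]
    for i in range(7):
        R=R*Ro.from_euler(ax[i],sg[i]*q[i]+(off if i==6 else 0));p=p+R.apply([le[i][0],0,le[i][1]])
    return p,R
def res(v,sg,off,w=1):
    e=[]
    for q,p,o in D:
        P,R=fk(q,sg,v,off);e+=list(P-p)+[w*x for x in (R.inv()*Ro.from_quat(o)).as_rotvec()]
    return np.array(e)
if __name__=='__main__':
    out=[]
    for sg in itertools.product((1,-1),repeat=7):
      for off in (0,np.pi/2,np.pi,-np.pi/2):
        e=np.linalg.norm(res([.3,.3,.3,.3,0,0,0],sg,off)[np.r_[3:6,9:12,15:18,21:24,27:30]]);out.append((e,sg,off))
    out.sort(key=lambda t:t[0]);print(out[:3])
    _,sg,off=out[0];f=least_squares(res,[.3,.3,.3,.3,0,0,0],args=(sg,off));print(f.x.round(4),abs(f.fun).max())
E
python3 fit.py
```

```text
[(np.float64(0.0109943099247335), (-1, 1, -1, 1, -1, 1, -1), 1.5707963267948966), (np.float64(1.0686175364233879), (1, 1, 1, 1, 1, 1, 1), -1.5707963267948966), (np.float64(1.5606329552739626), (-1, 1, -1, 1, -1, 1, 1), 3.141592653589793)]
[ 0.2873  0.6005  0.347   0.2874  0.0201  0.03   -0.0289] 0.029538750266971836
```

```bash
cat > ik.py <<'E'
from fit import *
sg=(-1,1,-1,1,-1,1,-1);off=np.pi/2
def fk2(q,L):
    R=Ro.identity();p=np.array([0,0,L[0]]);V=np.array(L[1:19]).reshape(6,3)
    for i in range(7):
        R=R*Ro.from_euler('zyzyzyz'[i],sg[i]*q[i]+(off if i==6 else 0))
        if i>0:p=p+R.apply(V[i-1])
    return p,R
x0=np.array([.287]+[0,0,0, 0,0,.6, .02,0,0, .03,0,.347, 0,0,0, -.03,0,.287])
lam=.002
f=least_squares(lambda v:np.r_[np.concatenate([fk2(q,v)[0]-p for q,p,_ in D]),lam*(v-x0)],x0);LV=f.x
lo=np.array([-3.01,-.46,-1.47,.13,-1,.04,-2.66]);hi=np.array([3.01,2.08,1.51,2.56,4.14,2.09,2.66])
def ik(T,Rd,q0,k=.01):
    def e(q):
        p,R=fk2(q,LV);return np.r_[(p-T)*5,(R.inv()*Ro.from_matrix(Rd)).as_rotvec(),k*(q-q0)]
    g=least_squares(e,np.clip(q0,lo+.01,hi-.01),bounds=(lo,hi));return g.x,np.abs(g.fun[:6]).max()
if __name__=='__main__':
    print('fit',np.abs(f.fun[:15]).max(),LV.round(3))
    S=np.stack([sx,sy,[0,0,1]],1);rng=np.random.default_rng(0)
    for deg in (10,25,35,45):
      for a in (100,0,-60):
        a_=np.deg2rad(a);T=HUB+S@np.array([.005,-.085*np.sin(a_),.085*np.cos(a_)])
        best=sorted([ik(T,Rdes(deg),rng.uniform(lo,hi),.001) for _ in range(12)],key=lambda t:t[1])[:2]
        print(deg,a,[(b[0].round(2).tolist(),round(b[1],3)) for b in best])
E
python3 ik.py
```

```text
fit 0.00012071275305786111 [ 0.343  0.    -0.008 -0.015 -0.003 -0.019  0.585  0.005 -0.019  0.006
 -0.011 -0.002  0.353  0.014 -0.002  0.018  0.003 -0.006  0.305]
10 100 [([0.54, 1.96, -1.47, 2.56, 3.48, 2.09, 0.26], np.float64(0.089)), ([-0.48, 1.58, 0.39, 2.56, 2.52, 2.09, -2.44], np.float64(0.122))]
10 0 [([-0.16, 1.12, -0.71, 2.56, 2.34, 2.09, -1.38], np.float64(0.097)), ([-0.16, 1.12, -0.71, 2.56, 2.34, 2.09, -1.38], np.float64(0.097))]
10 -60 [([-0.53, 1.19, -0.24, 2.54, 2.34, 1.97, -1.81], np.float64(0.0)), ([-0.78, 1.22, 0.21, 2.56, 2.41, 1.72, -2.14], np.float64(0.0))]
25 100 [([0.45, 1.52, -1.47, 2.56, 2.55, 2.09, -0.44], np.float64(0.105)), ([0.45, 1.52, -1.47, 2.56, 2.55, 2.09, -0.44], np.float64(0.105))]
25 0 [([0.22, 1.2, -1.47, 2.56, 2.19, 2.06, -0.78], np.float64(0.019)), ([0.22, 1.2, -1.47, 2.56, 2.19, 2.06, -0.78], np.float64(0.019))]
25 -60 [([-0.49, 0.93, -0.24, 2.51, 2.4, 1.47, -1.62], np.float64(0.0)), ([-0.32, 0.96, -0.54, 2.5, 2.32, 1.62, -1.44], np.float64(0.0))]
35 100 [([0.49, 1.38, -1.47, 2.56, 2.33, 1.88, -0.54], np.float64(0.023)), ([0.49, 1.38, -1.47, 2.56, 2.33, 1.88, -0.54], np.float64(0.023))]
35 0 [([0.06, 0.74, -0.81, 2.49, 2.27, 1.26, -1.1], np.float64(0.0)), ([-0.84, 0.86, 0.84, 2.51, 3.29, 0.93, -2.32], np.float64(0.0))]
35 -60 [([-0.27, 0.8, -0.52, 2.43, 2.27, 1.24, -1.3], np.float64(0.0)), ([0.12, 1.2, -1.44, 2.41, 2.09, 1.9, -0.76], np.float64(0.0))]
45 100 [([0.25, 0.88, -0.69, 2.49, 2.49, 1.12, -1.07], np.float64(0.0)), ([0.29, 0.9, -0.77, 2.49, 2.45, 1.15, -1.01], np.float64(0.0))]
45 0 [([0.32, 0.76, -1.17, 2.36, 1.96, 1.16, -0.7], np.float64(0.0)), ([0.36, 0.83, -1.3, 2.36, 1.93, 1.27, -0.65], np.float64(0.0))]
45 -60 [([0.11, 0.89, -1.13, 2.31, 1.97, 1.31, -0.8], np.float64(0.0)), ([-0.12, 0.72, -0.67, 2.32, 2.08, 0.99, -1.01], np.float64(0.0))]
```

Run:
```python
from ik import *
q=r.get_state()['q'];S=np.stack([sx,sy,[0,0,1]],1)
for deg in (35,39):
  q0=q
  for x,a in ((-.06,45),(.008,45),(.008,25),(.008,-20),(.008,-60)):
    a_=np.deg2rad(a);T=HUB+S@np.array([x,-.08*np.sin(a_),.08*np.cos(a_)]);q0,e=ik(T,Rdes(deg),q0,.01);print(deg,a,q0.round(2),round(e,3))
need(37,(-.06,-.057,.057))
```

```text
35 45 [ 0.38  0.98 -1.47  2.56  1.91  1.61 -0.78] 0.139
35 45 [ 0.42  1.09 -1.39  2.55  2.2   1.68 -0.72] 0.0
35 25 [ 0.38  1.05 -1.41  2.52  2.13  1.67 -0.73] 0.0
35 -20 [ 0.24  1.05 -1.41  2.45  2.07  1.73 -0.77] 0.0
35 -60 [ 0.12  1.14 -1.34  2.41  2.11  1.81 -0.82] 0.0
39 45 [ 0.41  0.95 -1.47  2.56  1.9   1.54 -0.76] 0.099
39 45 [ 0.47  1.04 -1.4   2.5   2.13  1.55 -0.67] 0.0
39 25 [ 0.42  1.   -1.42  2.47  2.07  1.55 -0.67] 0.0
39 -20 [ 0.27  1.01 -1.41  2.4   2.    1.61 -0.71] 0.0
39 -60 [ 0.15  1.09 -1.35  2.37  2.04  1.69 -0.77] 0.0
target [0.514  0.0148 0.233 ] d [ 0.107 -0.25  -0.409] w [ 0.055 -0.008  0.022] rel now [-0.0924  0.0028  0.1593] q [ 0.14  0.67 -1.44  2.56  1.64  1.55 -0.9 ]
```

```bash
python3 -m jog '[{"wx":0.02,"wy":0,"wz":0.01,"dx":0.03,"dy":-0.05,"dz":-0.04,"hand":1},{"wx":0.02,"wy":0,"wz":0.01,"dx":0.03,"dy":-0.05,"dz":-0.04,"hand":1},{"wx":0.01,"wy":0,"wz":0,"dx":0.03,"dy":-0.05,"dz":-0.04,"hand":1},{"wx":0,"wy":0,"wz":0,"dx":0.03,"dy":-0.05,"dz":-0.04,"hand":1},{"wx":0,"wy":0,"wz":0,"dx":0.03,"dy":-0.05,"dz":-0.04,"hand":1}]'; python3 -c "
from h import *
need(37,(.008,-.055,.058))
im=r.snapshot('side');cv2.imwrite('pics/s2.png',cv2.resize(im[120:330,150:430,::-1],None,fx=2.5,fy=2.5))"
```

```text
clock: 3.77
tool_pos: [0.5378, 0.0202, 0.2923]
eef_rot: [0.041, 0.901, -0.027, 0.431]
contact_force: [-0.3, 0.6, -0.5]
opening: 0.003
finger_force: 0.0
target [0.5819 0.0105 0.234 ] d [ 0.176 -0.039 -0.233] w [ 0.006 -0.017  0.003] rel now [-0.0368 -0.0494  0.1163] q [ 0.45  0.84 -1.47  2.56  1.95  1.48 -0.76]
```

View pics/s2.png

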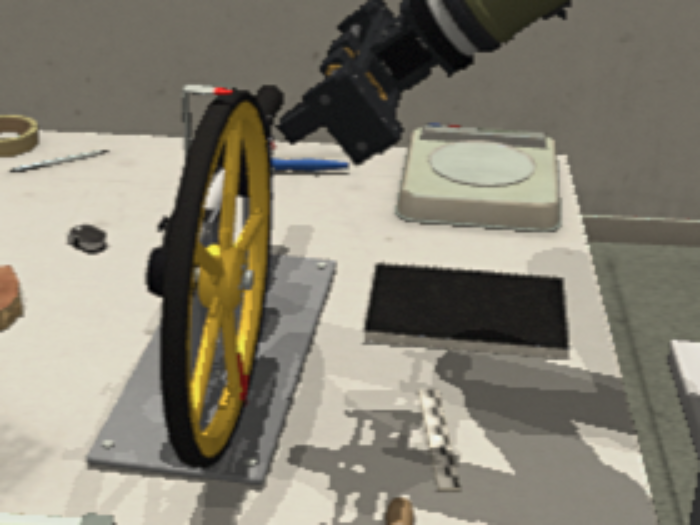

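```bash
python3 -m jog '[{"wx":0,"wy":-0.01,"wz":0,"dx":0.02,"dy":-0.008,"dz":-0.07,"hand":1},{"wx":0,"wy":0,"wz":0,"dx":0.03,"dy":-0.008,"dz":-0.06,"hand":1},{"wx":0,"wy":0,"wz":0,"dx":0.03,"dy":-0.008,"dz":-0.04,"hand":1},{"wx":0,"wy":0,"wz":0,"dx":0.04,"dy":-0.008,"dz":-0.03,"hand":1},{"wx":0,"wy":0,"wz":0,"dx":0.04,"dy":-0.008,"dz":-0.02,"hand":1}]'; python3 -c "
from h import *
need(37,(.008,-.055,.058))"
```

```text
clock: 4.23
tool_pos: [0.5835, 0.0124, 0.239]
eef_rot: [0.04, 0.899, -0.028, 0.436]
contact_force: [-2.8, -0.9, -0.0]
opening: 0.003
finger_force: 1.5
target [0.5819 0.0105 0.234 ] d [-0.007 -0.008 -0.02 ] w [ 0.007 -0.011  0.002] rel now [ 0.0095 -0.0529  0.063 ] q [ 0.45  1.03 -1.39  2.5   2.12  1.57 -0.68]
```

```bash
cat > arc.py <<'E'
import sys
from h import *
a0,a1,n,R=map(float,sys.argv[1:5]);S=np.stack([sx,sy,[0,0,1]],1)
s=r.get_state();p=S.T@(s['tool_pos']-HUB);print('now',p.round(4),'ang',round(np.degrees(np.arctan2(-p[1],p[2])),1),'F',s['contact_force'].round(1))
for a in np.radians(np.linspace(a0,a1,int(n)+1)[1:]):
    t=np.array([.009,-R*np.sin(a),R*np.cos(a)]);print(round(np.degrees(a)),(S@(t-p)/.25).round(3));p=t
E
python3 arc.py 40 -62 15 .082
```

```text
now [ 0.0095 -0.0529  0.063 ] ang 40.0 F [-2.8 -0.9 -0. ]
33 [0.001 0.032 0.023]
26 [0.003 0.034 0.019]
20 [0.003 0.036 0.015]
13 [0.003 0.037 0.011]
6 [0.004 0.038 0.006]
-1 [0.004 0.039 0.002]
-8 [ 0.004  0.039 -0.003]
-14 [ 0.004  0.038 -0.007]
-21 [ 0.003  0.037 -0.012]
-28 [ 0.003  0.035 -0.016]
-35 [ 0.003  0.033 -0.02 ]
-42 [ 0.003  0.03  -0.024]
-48 [ 0.003  0.027 -0.028]
-55 [ 0.002  0.024 -0.031]
-62 [ 0.002  0.02  -0.033]
```

```bash
python3 -m jog '[{"wx":0,"wy":0,"wz":0,"dx":0.001,"dy":0.025,"dz":0.015,"hand":1},{"wx":0,"wy":0,"wz":0,"dx":0.002,"dy":0.025,"dz":0.015,"hand":1},{"wx":0,"wy":0,"wz":0,"dx":0.003,"dy":0.025,"dz":0.012,"hand":1},{"wx":0,"wy":0,"wz":0,"dx":0.003,"dy":0.03,"dz":0.01,"hand":1},{"wx":0,"wy":0,"wz":0,"dx":0.003,"dy":0.035,"dz":0.01,"hand":1}]'; python3 arc.py 13 -62 11 .082|head -1;  python3 -m jog '[{"wx":0,"wy":0,"wz":0,"dx":0.004,"dy":0.038,"dz":0.006,"hand":1},{"wx":0,"wy":0,"wz":0,"dx":0.004,"dy":0.038,"dz":0.002,"hand":1},{"wx":0,"wy":0,"wz":0,"dx":0.003,"dy":0.038,"dz":-0.002,"hand":1},{"wx":0,"wy":0,"wz":0,"dx":0.003,"dy":0.036,"dz":-0.006,"hand":1},{"wx":0,"wy":0,"wz":0,"dx":0.003,"dy":0.035,"dz":-0.01,"hand":1}]'; python3 arc.py -20 -62 6 .082
```

```text
clock: 4.65
tool_pos: [0.587, 0.0487, 0.2574]
eef_rot: [0.04, 0.898, -0.027, 0.438]
contact_force: [-0.3, -1.8, -1.1]
opening: 0.006
finger_force: 0.8
now [ 0.0096 -0.0165  0.0814] ang 11.5 F [-0.3 -1.8 -1.1]
clock: 5.07
tool_pos: [0.5914, 0.0949, 0.2538]
eef_rot: [0.041, 0.898, -0.027, 0.438]
contact_force: [-0.5, -2.3, -0.9]
opening: -0.0
finger_force: 1.0
now [0.0097 0.03   0.0778] ang -21.1 F [-0.5 -2.3 -0.9]
-27 [-0.     0.029 -0.019]
-34 [ 0.003  0.034 -0.02 ]
-41 [ 0.003  0.032 -0.024]
-48 [ 0.003  0.028 -0.028]
-55 [ 0.002  0.025 -0.031]
-62 [ 0.002  0.021 -0.034]
```

```bash
python3 -m jog '[{"wx":0,"wy":0,"wz":0,"dx":0.002,"dy":0.034,"dz":-0.018,"hand":1},{"wx":0,"wy":0,"wz":0,"dx":0.003,"dy":0.033,"dz":-0.021,"hand":1},{"wx":0,"wy":0,"wz":0,"dx":0.003,"dy":0.03,"dz":-0.024,"hand":1},{"wx":0,"wy":0,"wz":0,"dx":0.003,"dy":0.028,"dz":-0.028,"hand":1},{"wx":0,"wy":0,"wz":0,"dx":0.002,"dy":0.022,"dz":-0.027,"hand":1}]'; python3 -m jog '[{"wx":0,"wy":0,"wz":0,"dx":0.002,"dy":0.015,"dz":-0.02,"hand":1},{"wx":0,"wy":0,"wz":0,"dx":0.001,"dy":0.01,"dz":-0.014,"hand":1},{"wx":0,"wy":0,"wz":0,"dx":0.001,"dy":0.005,"dz":-0.008,"hand":1},{"wx":0,"wy":0,"wz":0,"dx":0,"dy":0,"dz":0,"hand":1}]'; python3 -c "
from h import *
need(37,(.008,.04,.07));im=r.snapshot('top');cv2.imwrite('pics/t3.png',im[:,:,::-1])
im=r.snapshot('side');cv2.imwrite('pics/s3.png',cv2.resize(im[120:330,150:430,::-1],None,fx=2.5,fy=2.5))"
```

```text
clock: 5.48
tool_pos: [0.5949, 0.1317, 0.2237]
eef_rot: [0.041, 0.898, -0.027, 0.438]
contact_force: [-0.1, -2.1, 1.7]
opening: 0.008
finger_force: 1.0
clock: 5.82
tool_pos: [0.5955, 0.1386, 0.2133]
eef_rot: [0.041, 0.898, -0.027, 0.437]
contact_force: [-0.4, -0.0, -0.2]
opening: 0.003
finger_force: 0.0
target [0.5907 0.1051 0.246 ] d [-0.019 -0.134  0.131] w [ 0.006 -0.01   0.002] rel now [0.0097 0.0738 0.0373] q [ 0.12  1.1  -1.32  2.38  2.05  1.71 -0.8 ]
```

View pics/s3.png

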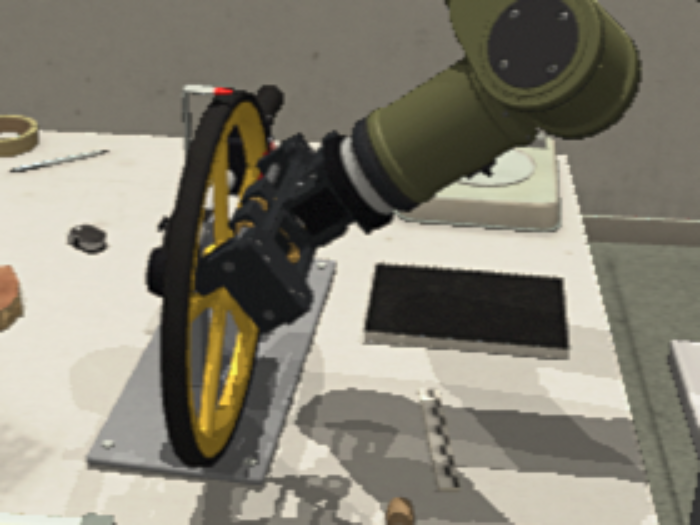

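```bash
python3 -m jog '[{"wx":0,"wy":0,"wz":0,"dx":0,"dy":-0.024,"dz":0.04,"hand":1},{"wx":0,"wy":0,"wz":0,"dx":-0.08,"dy":0,"dz":0.06,"hand":1},{"wx":0,"wy":0,"wz":0,"dx":-0.08,"dy":0,"dz":0.08,"hand":1},{"wx":0,"wy":0,"wz":0,"dx":-0.07,"dy":-0.02,"dz":0.08,"hand":1},{"wx":0,"wy":0,"wz":0,"dx":0,"dy":-0.05,"dz":0.02,"hand":1}]';  python3 -m jog '[{"wx":0,"wy":0,"wz":0,"dx":-0.01,"dy":-0.1,"dz":0,"hand":1},{"wx":0,"wy":0,"wz":0,"dx":-0.01,"dy":-0.1,"dz":0,"hand":1},{"wx":0,"wy":0,"wz":0,"dx":-0.01,"dy":-0.1,"dz":0,"hand":1},{"wx":0,"wy":0,"wz":0,"dx":0,"dy":0,"dz":0,"hand":1},{"wx":0,"wy":0,"wz":0,"dx":0,"dy":0,"dz":0,"hand":1}]';python3 - <<'E'
from h import *
need(37,(.009,-.041,.071))
for c in ('wrist','top'):
    ci=r.camera_info(c);im=r.snapshot(c);cv2.imwrite(f'pics/{c}4.png',im[:,:,::-1])
    b=im.astype(int);m=(b[...,0]>100)&(b[...,1]<55)&(b[...,2]<60)
    for q in zip(*cv2.connectedComponentsWithStats(m.astype(np.uint8))[2:]):
        if 8<q[0][4]<5000: print(c,q[0],q[1].round(1)); onplane(c,q[1],-.008,ci)
    print(proj(c,[HUB,HUB+[0,0,.166]],ci))
E
```

```text
clock: 6.33
tool_pos: [0.5367, 0.1173, 0.2878]
eef_rot: [0.039, 0.897, -0.025, 0.44]
contact_force: [1.2, 0.7, 0.7]
opening: 0.002
finger_force: 0.0
clock: 6.75
tool_pos: [0.5382, 0.0395, 0.2885]
eef_rot: [0.043, 0.899, -0.029, 0.435]
contact_force: [0.2, 0.8, -0.4]
opening: 0.007
finger_force: 0.0
target [0.5842 0.0243 0.247 ] d [ 0.184 -0.061 -0.166] w [ 0.006 -0.012  0.005] rel now [-0.0382 -0.0302  0.1125] q [ 0.37  0.87 -1.47  2.56  1.92  1.56 -0.8 ]
wrist [  95  154   98   47 1579] [133.  175.2]
[132.95946802 175.21849272] r 0.1264 ang 1.175
wrist [ 80 185   5   8  27] [ 81.5 188.9]
[ 81.51851852 188.85185185] r 0.1557 ang 1.19
[[329.7301893  116.80286134]
 [343.54043658 405.47808617]]
top [267 176   6   6  18] [268.9 178.4]
[268.94444444 178.38888889] r 0.2291 ang 6.282
top [303 194  19   3  21] [311.8 195. ]
[311.76190476 195.04761905] r 0.1341 ang 0.921
top [497 276   3   5  15] [498. 278.]
[498. 278.] r 2.978 ang 2.546
[[269.66734806 192.71823366]
 [269.54831288 180.4501495 ]]
```

View pics/wrist4.png

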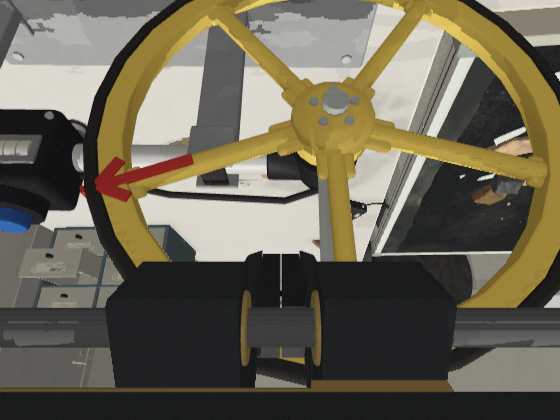

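```bash
python3 -m jog '[{"wx":0,"wy":-0.005,"wz":0,"dx":0.02,"dy":-0.02,"dz":-0.05,"hand":1},{"wx":0,"wy":0,"wz":0,"dx":0.04,"dy":-0.01,"dz":-0.04,"hand":1},{"wx":0,"wy":0,"wz":0,"dx":0.04,"dy":-0.01,"dz":-0.03,"hand":1},{"wx":0,"wy":0,"wz":0,"dx":0.04,"dy":-0.01,"dz":-0.025,"hand":1},{"wx":0,"wy":0,"wz":0,"dx":0.03,"dy":-0.01,"dz":-0.02,"hand":1}]'; python3 arc.py 30 -40 10 .082
```

```text
clock: 7.27
tool_pos: [0.5846, 0.0292, 0.2473]
eef_rot: [0.041, 0.898, -0.027, 0.438]
contact_force: [-0.1, 0.5, 0.0]
opening: 0.007
finger_force: 0.0
now [ 0.0089 -0.0361  0.0713] ang 26.9 F [-0.1  0.5  0. ]
23 [0.002 0.016 0.017]
16 [0.003 0.038 0.013]
9 [0.004 0.039 0.009]
2 [0.004 0.04  0.004]
-5 [ 0.004  0.04  -0.001]
-12 [ 0.004  0.039 -0.006]
-19 [ 0.004  0.038 -0.011]
-26 [ 0.003  0.037 -0.015]
-33 [ 0.003  0.035 -0.02 ]
-40 [ 0.003  0.032 -0.024]
```

```bash
python3 -m jog '[{"wx":0,"wy":0,"wz":0,"dx":0.002,"dy":0.025,"dz":0.017,"hand":1},{"wx":0,"wy":0,"wz":0,"dx":0.003,"dy":0.025,"dz":0.012,"hand":1},{"wx":0,"wy":0,"wz":0,"dx":0.003,"dy":0.025,"dz":0.007,"hand":1},{"wx":0,"wy":0,"wz":0,"dx":0.003,"dy":0.03,"dz":0.005,"hand":1},{"wx":0,"wy":0,"wz":0,"dx":0.004,"dy":0.035,"dz":0.002,"hand":1}]';  python3 -m jog '[{"wx":0,"wy":0,"wz":0,"dx":0.004,"dy":0.037,"dz":-0.001,"hand":1},{"wx":0,"wy":0,"wz":0,"dx":0.003,"dy":0.037,"dz":-0.006,"hand":1},{"wx":0,"wy":0,"wz":0,"dx":0.003,"dy":0.036,"dz":-0.011,"hand":1},{"wx":0,"wy":0,"wz":0,"dx":0.003,"dy":0.032,"dz":-0.015,"hand":1},{"wx":0,"wy":0,"wz":0,"dx":0.003,"dy":0.026,"dz":-0.016,"hand":1}]'; python3 arc.py -40 -58 6 .082
```

```text
clock: 7.68
tool_pos: [0.5874, 0.0624, 0.2589]
eef_rot: [0.042, 0.898, -0.03, 0.438]
contact_force: [-0.5, -2.5, -2.5]
opening: 0.006
finger_force: 1.1
clock: 8.1
tool_pos: [0.5919, 0.1057, 0.2461]
eef_rot: [0.042, 0.898, -0.028, 0.438]
contact_force: [-2.0, -2.1, 0.2]
opening: 0.005
finger_force: 1.1
now [0.0092 0.0407 0.0701] ang -30.2 F [-2.  -2.1  0.2]
-43 [ 0.005  0.061 -0.04 ]
-46 [ 0.001  0.012 -0.012]
-49 [ 0.001  0.012 -0.013]
-52 [ 0.001  0.011 -0.013]
-55 [ 0.001  0.01  -0.014]
-58 [ 0.001  0.009 -0.014]
```

```bash
python3 -m jog '[{"wx":0,"wy":0,"wz":0,"dx":0.002,"dy":0.025,"dz":-0.018,"hand":1},{"wx":0,"wy":0,"wz":0,"dx":0.002,"dy":0.021,"dz":-0.017,"hand":1},{"wx":0,"wy":0,"wz":0,"dx":0.002,"dy":0.015,"dz":-0.014,"hand":1},{"wx":0,"wy":0,"wz":0,"dx":0.001,"dy":0.01,"dz":-0.01,"hand":1},{"wx":0,"wy":0,"wz":0,"dx":0,"dy":0.004,"dz":-0.005,"hand":1}]';  python3 -m jog '[{"wx":0,"wy":0,"wz":0,"dx":0,"dy":0,"dz":0,"hand":1},{"wx":0,"wy":0,"wz":0,"dx":0,"dy":0,"dz":0,"hand":1}]'; python3 arc.py -50 -58 4 .082
cat > mk.py <<'E'
from h import *
for c in ('wrist','top','side'):
    ci=r.camera_info(c);im=r.snapshot(c);cv2.imwrite(f'pics/{c}5.png',im[:,:,::-1])
    b=im.astype(int);m=(b[...,0]>100)&(b[...,1]<60)&(b[...,2]<60)
    for q in zip(*cv2.connectedComponentsWithStats(m.astype(np.uint8),connectivity=8)[2:]):
        if 4<q[0][4]<5000: print(c,q[0],q[1].round(1)); onplane(c,q[1].round(1),-.008,ci)
    print(c,proj(c,[HUB,HUB+[0,0,.166],HUB-sx*.008+[0,0,.141],HUB-sx*.008+[0,0,.1]],ci).round(1).tolist())
E
python3 mk.py
```

```text
clock: 8.52
tool_pos: [0.5938, 0.1236, 0.23]
eef_rot: [0.042, 0.898, -0.028, 0.438]
contact_force: [-0.0, -2.5, 2.0]
opening: 0.007
finger_force: 1.1
clock: 8.68
tool_pos: [0.5936, 0.1235, 0.2303]
eef_rot: [0.042, 0.898, -0.028, 0.438]
contact_force: [-0.0, 1.6, 0.4]
opening: 0.002
finger_force: 0.0
now [0.0092 0.0586 0.0543] ang -47.2 F [-0.   1.6  0.4]
-52 [ 0.001  0.024 -0.015]
-54 [ 0.001  0.007 -0.009]
-56 [ 0.001  0.007 -0.009]
-58 [ 0.001  0.006 -0.01 ]
wrist [ 48 360  31  28 550] [ 62.9 374.7]
[ 62.9 374.7] r 0.0969 ang 0.161
wrist [[155.9, 151.5], [71.5, 640.8], [77.2, 542.8], [105.1, 389.3]]
top [267 176   6   6  20] [269.  178.4]
[269.  178.4] r 0.229 ang 6.282
top [282 176   4   9  27] [283.3 180. ]
[283.3 180. ] r 0.2314 ang 0.137
top [497 276   3   5  15] [498. 278.]
[498. 278.] r 2.978 ang 2.546
top [[269.7, 192.7], [269.5, 180.5], [269.2, 185.8], [269.2, 188.9]]
side [236 155  11   3  16] [240.1 156.2]
[240.1 156.2] r 0.1835 ang 6.101
side [244 163   2  25  30] [244.3 174.2]
[244.3 174.2] r 0.1298 ang 6.28
side [[241.4, 230.4], [240.1, 156.8], [244.3, 168.9], [244.5, 187.7]]
```

```bash
python3 -m jog '[{"wx":0,"wy":0,"wz":0,"dx":0.001,"dy":0.008,"dz":-0.006,"hand":1},{"wx":0,"wy":0,"wz":0,"dx":0.001,"dy":0.008,"dz":-0.006,"hand":1},{"wx":0,"wy":0,"wz":0,"dx":0.001,"dy":0.006,"dz":-0.006,"hand":1},{"wx":0,"wy":0,"wz":0,"dx":0,"dy":0.005,"dz":-0.005,"hand":1},{"wx":0,"wy":0,"wz":0,"dx":0,"dy":0.003,"dz":-0.003,"hand":1}]';  python3 -m jog '[{"wx":0,"wy":0,"wz":0,"dx":0,"dy":0,"dz":0,"hand":1},{"wx":0,"wy":0,"wz":0,"dx":0,"dy":0,"dz":0,"hand":1}]'; python3 arc.py -50 -58 4 .082|head -1; python3 mk.py|grep -v '49[78]'
```

```text
clock: 9.25
tool_pos: [0.5945, 0.1306, 0.2236]
eef_rot: [0.042, 0.898, -0.029, 0.438]
contact_force: [0.0, -2.5, 1.5]
opening: 0.008
finger_force: 0.9
clock: 9.42
tool_pos: [0.5943, 0.1309, 0.2237]
eef_rot: [0.042, 0.898, -0.028, 0.438]
contact_force: [0.1, -0.6, -0.0]
opening: 0.007
finger_force: 0.3
now [0.0093 0.0661 0.0477] ang -54.2 F [ 0.1 -0.6 -0. ]
wrist [ 60 386  11   2  16] [ 64.8 386.7]
[ 64.8 386.7] r 0.093 ang 0.07
wrist [[137.8, 163.6], [39.5, 672.6], [46.1, 571.4], [78.8, 411.0]]
top [275 175   4   9  19] [276.2 178.6]
[276.2 178.6] r 0.2364 ang 0.067
top [267 176   6   6  20] [269.  178.4]
[269.  178.4] r 0.229 ang 6.282
top [[269.7, 192.7], [269.5, 180.5], [269.2, 185.8], [269.2, 188.9]]
side [236 155   9   4  21] [240.  156.7]
[240.  156.7] r 0.183 ang 6.096
side [242 166   2  24  24] [242.9 177.5]
[242.9 177.5] r 0.1286 ang 6.182
side [[241.4, 230.4], [240.1, 156.8], [244.3, 168.9], [244.5, 187.7]]
```

```bash
python3 -m jog '[{"wx":0,"wy":0,"wz":0,"dx":0,"dy":0.005,"dz":-0.006,"hand":1},{"wx":0,"wy":0,"wz":0,"dx":0,"dy":0.004,"dz":-0.005,"hand":1},{"wx":0,"wy":0,"wz":0,"dx":0,"dy":0.003,"dz":-0.003,"hand":1},{"wx":0,"wy":0,"wz":0,"dx":0,"dy":0,"dz":0,"hand":1},{"wx":0,"wy":0,"wz":0,"dx":0,"dy":0,"dz":0,"hand":1}]';python3 arc.py -50 -58 4 .082|head -1; python3 mk.py|grep  'top'
python3 -m jog '[{"wx":0,"wy":0,"wz":0,"dx":0,"dy":-0.024,"dz":0.04,"hand":1},{"wx":0,"wy":0,"wz":0,"dx":-0.08,"dy":0,"dz":0.05,"hand":1},{"wx":0,"wy":0,"wz":0,"dx":-0.08,"dy":0,"dz":0.07,"hand":1},{"wx":0,"wy":0,"wz":0,"dx":-0.07,"dy":0.02,"dz":0.08,"hand":1},{"wx":0,"wy":0,"wz":0,"dx":0,"dy":0.04,"dz":0.02,"hand":1}]';python3 -m jog '[{"wx":0,"wy":0,"wz":0,"dx":-0.03,"dy":0.12,"dz":0.05,"hand":1},{"wx":0,"wy":0,"wz":0,"dx":-0.03,"dy":0.14,"dz":0.05,"hand":1},{"wx":0,"wy":0,"wz":0,"dx":-0.03,"dy":0.1,"dz":0.05,"hand":1},{"wx":0,"wy":0,"wz":0,"dx":0,"dy":0,"dz":0.05,"hand":1},{"wx":0,"wy":0,"wz":0,"dx":0,"dy":0,"dz":0,"hand":1}]';python3 mk.py
```

```text
clock: 9.98
tool_pos: [0.5943, 0.1338, 0.2201]
eef_rot: [0.042, 0.898, -0.028, 0.438]
contact_force: [0.1, 0.1, 0.5]
opening: 0.007
finger_force: 0.4
now [0.009  0.0689 0.0441] ang -57.4 F [0.1 0.1 0.5]
top [274 175   1   7   7] [274. 178.]
top [267 176   6   7  27] [269.7 178.8]
top [497 276   3   5  15] [498. 278.]
top [[269.7, 192.7], [269.5, 180.5], [269.2, 185.8], [269.2, 188.9]]
clock: 10.55
tool_pos: [0.5352, 0.1431, 0.2885]
eef_rot: [0.04, 0.897, -0.027, 0.439]
contact_force: [0.1, -0.3, 0.4]
opening: 0.004
finger_force: 0.0
clock: 10.97
tool_pos: [0.5143, 0.2356, 0.3381]
eef_rot: [0.042, 0.897, -0.026, 0.439]
contact_force: [0.4, -0.4, 0.7]
opening: 0.004
finger_force: 0.0
wrist [   1  202   50   81 1357] [ 28.1 251.3]
[ 28.1 251.3] r 0.1321 ang 0.008
wrist [  8 293  26   8  63] [ 17.6 296.1]
[ 17.6 296.1] r 0.1608 ang 6.28
wrist [[81.2, 97.4], [22.8, 306.7], [25.8, 264.8], [42.7, 206.1]]
top [267 176   6   7  26] [269.6 178.7]
[269.6 178.7] r 0.2264 ang 0.005
top [497 276   3   5  15] [498. 278.]
[498. 278.] r 2.978 ang 2.546
top [[269.7, 192.7], [269.5, 180.5], [269.2, 185.8], [269.2, 188.9]]
side [234 155  11   5  27] [238.8 157.3]
[238.8 157.3] r 0.1874 ang 6.048
side [241 168   2   5   6] [241.5 170. ]
[241.5 170. ] r 0.1503 ang 6.125
side [242 174   1  17  17] [242. 182.]
[242. 182.] r 0.1237 ang 6.111
side [[241.4, 230.4], [240.1, 156.8], [244.3, 168.9], [244.5, 187.7]]
```

View pics/wrist5.png

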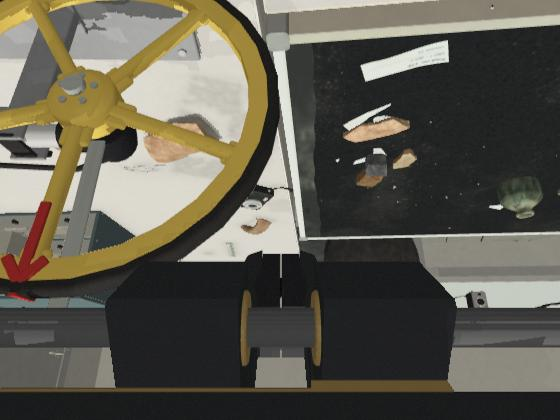

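```bash
python3 -m jog '[{"wx":0,"wy":0,"wz":0,"dx":-0.03,"dy":-0.08,"dz":0.06,"hand":1},{"wx":0,"wy":0,"wz":0,"dx":-0.03,"dy":-0.1,"dz":0.04,"hand":1},{"wx":0,"wy":0,"wz":0,"dx":0,"dy":-0.1,"dz":0.03,"hand":1},{"wx":0,"wy":0,"wz":0,"dx":0,"dy":-0.05,"dz":0,"hand":1},{"wx":0,"wy":0,"wz":0,"dx":0,"dy":0,"dz":0,"hand":1}]'; python3 -m jog '[{"wx":0,"wy":0,"wz":0,"dx":0,"dy":0,"dz":0,"hand":1},{"wx":0,"wy":0,"wz":0,"dx":0,"dy":0,"dz":0,"hand":1}]';python3 mk.py|grep -A1 wrist
python3 - <<'E'
from h import *
a=cv2.imread('pics/wrist5.png');t=cv2.imread('pics/top5.png')[165:205,245:300]
cv2.imwrite('pics/wz.png',np.hstack([cv2.resize(a[80:330,60:380],None,fx=1.7,fy=1.7),cv2.resize(t,(250,425),interpolation=0)[:, :250]]))
E
```

```text
clock: 11.53
tool_pos: [0.4994, 0.1449, 0.367]
eef_rot: [0.043, 0.898, -0.032, 0.438]
contact_force: [-0.8, -0.6, -0.4]
opening: 0.007
finger_force: 0.0
clock: 11.7
tool_pos: [0.4996, 0.1503, 0.3671]
eef_rot: [0.042, 0.898, -0.028, 0.437]
contact_force: [0.6, -0.1, 0.5]
opening: 0.006
finger_force: 0.0
wrist [ 144  172   43   72 1082] [167.4 215.3]
[167.4 215.3] r 0.1322 ang 0.024
wrist [155 253  12   9  39] [160.3 256.1]
[160.3 256.1] r 0.1616 ang 0.024
wrist [[194.7, 77.0], [168.7, 265.8], [170.2, 227.2], [177.6, 174.7]]
top [267 176   6   7  26] [269.6 178.7]
```

View pics/wz.png

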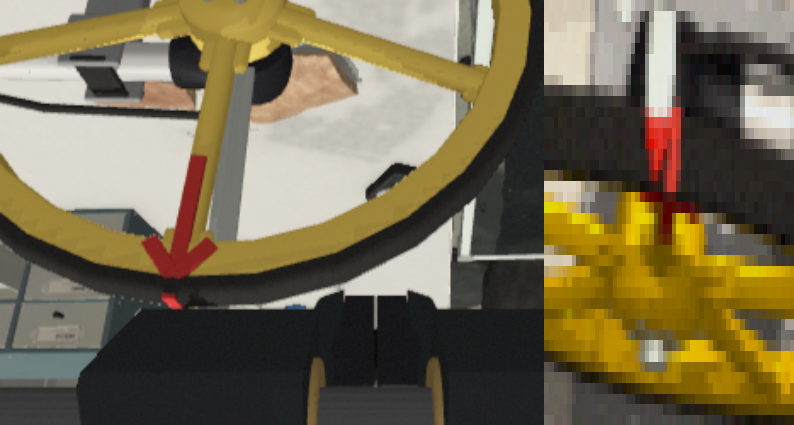

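```bash
python3 -m jog '[{"wx":0,"wy":0,"wz":0,"dx":0,"dy":-0.05,"dz":0.07,"hand":1},{"wx":0,"wy":0,"wz":0,"dx":0,"dy":-0.07,"dz":0.07,"hand":1},{"wx":0,"wy":0,"wz":0,"dx":0,"dy":-0.06,"dz":0.06,"hand":1},{"wx":0,"wy":0,"wz":0,"dx":0,"dy":0,"dz":0,"hand":1},{"wx":0,"wy":0,"wz":0,"dx":0,"dy":0,"dz":0,"hand":1}]'; python3 mk.py|grep -A1 wrist
python3 - <<'E'
from h import *
ci=r.camera_info('wrist');print(proj('wrist',[HUB-.025*sx],ci))
a=cv2.imread('pics/wrist5.png')
cv2.imwrite('pics/wz2.png',cv2.resize(a[0:270,130:370],None,fx=2.2,fy=2.2,interpolation=2))
E
```

```text
clock: 12.27
tool_pos: [0.4997, 0.1043, 0.4184]
eef_rot: [0.043, 0.897, -0.029, 0.438]
contact_force: [-1.1, -0.8, 0.2]
opening: 0.002
finger_force: 0.0
wrist [214 112  41  63 894] [235.4 150.6]
[235.4 150.6] r 0.1336 ang 0.033
wrist [227 183   8   5  24] [230.5 184.4]
[230.5 184.4] r 0.1616 ang 0.038
wrist [235 195  17  10  43] [244.2 199.4]
[244.2 199.4] r 0.1731 ang 6.259
wrist [[250.6, 28.9], [240.0, 195.2], [240.7, 159.4], [243.7, 113.6]]
top [267 175   8   8  37] [270.6 178.7]
[[245.01684719   6.21513666]]
```

View pics/wz2.png

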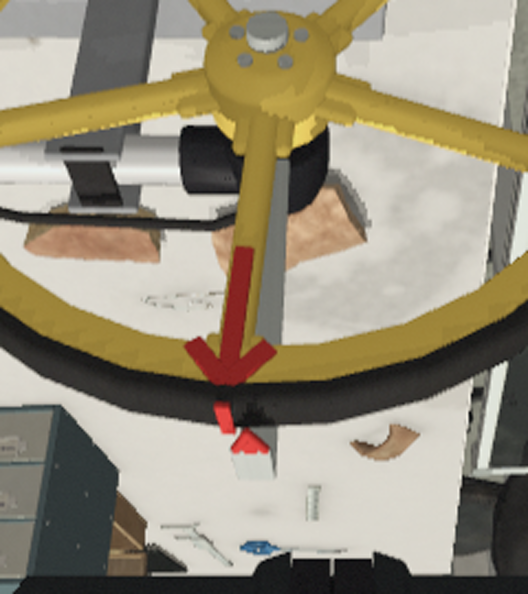

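```bash
sed -i 's/HUB=np.array.*/HUB=np.array([.579,.068,.176])/' h.py; python3 -m jog '[{"wx":0,"wy":0,"wz":0,"dx":0.02,"dy":0.01,"dz":-0.11,"hand":1},{"wx":0,"wy":0,"wz":0,"dx":0.02,"dy":0.02,"dz":-0.12,"hand":1},{"wx":0,"wy":0,"wz":0,"dx":0.03,"dy":0.02,"dz":-0.12,"hand":1},{"wx":0,"wy":0,"wz":0,"dx":0.04,"dy":0.02,"dz":-0.11,"hand":1},{"wx":0,"wy":0,"wz":0,"dx":0.02,"dy":0.01,"dz":-0.05,"hand":1}]'; python3 -c "
from h import *
s=r.get_state();print((np.array([.594,.126,.233])-s['tool_pos'])/.25);need(37,(0,0,0))"
```

```text
clock: 12.83
tool_pos: [0.5312, 0.128, 0.2851]
eef_rot: [0.039, 0.899, -0.028, 0.435]
contact_force: [-0.1, -0.6, 0.4]
opening: 0.006
finger_force: 0.0
[ 0.25130866 -0.00798373 -0.20859583]
target [0.579 0.068 0.176] d [ 0.191 -0.24  -0.437] w [ 0.007 -0.012  0.001] rel now [-0.0532  0.0553  0.1091] q [ 0.04  0.77 -1.22  2.49  1.87  1.47 -0.98]
```

```bash
python3 -m jog '[{"wx":0,"wy":0,"wz":0,"dx":0.05,"dy":-0.01,"dz":-0.06,"hand":1},{"wx":0,"wy":0,"wz":0,"dx":0.05,"dy":0,"dz":-0.05,"hand":1},{"wx":0,"wy":0,"wz":0,"dx":0.05,"dy":0,"dz":-0.04,"hand":1},{"wx":0,"wy":0,"wz":0,"dx":0.05,"dy":0,"dz":-0.03,"hand":1},{"wx":0,"wy":0,"wz":0,"dx":0.05,"dy":0,"dz":-0.03,"hand":1}]'; python3 -m jog '[{"wx":0,"wy":0,"wz":0,"dx":0,"dy":0,"dz":0,"hand":1},{"wx":0,"wy":0,"wz":0,"dx":0,"dy":0,"dz":0,"hand":1}]'; python3 -c "
from h import *
s=r.get_state();print((np.array([.5945,.1358,.217])-s['tool_pos'])/.25,s['eef_rot'])"
```

```text
clock: 13.25
tool_pos: [0.5942, 0.1251, 0.2352]
eef_rot: [0.04, 0.898, -0.028, 0.436]
contact_force: [0.1, 0.9, 0.4]
opening: 0.009
finger_force: 0.0
clock: 13.42
tool_pos: [0.5937, 0.124, 0.2361]
eef_rot: [0.041, 0.898, -0.028, 0.436]
contact_force: [-0.9, -0.1, -0.5]
opening: 0.009
finger_force: 0.0
[ 0.00335694  0.047302   -0.07640124] [ 0.0412618   0.89835241 -0.02803464  0.43643382]
```

```bash
python3 -m jog '[{"wx":0,"wy":0,"wz":0,"dx":0.001,"dy":0.016,"dz":-0.026,"hand":1},{"wx":0,"wy":0,"wz":0,"dx":0.001,"dy":0.012,"dz":-0.02,"hand":1},{"wx":0,"wy":0,"wz":0,"dx":0.001,"dy":0.006,"dz":-0.009,"hand":1},{"wx":0,"wy":0,"wz":0,"dx":0,"dy":0.005,"dz":-0.008,"hand":1},{"wx":0,"wy":0,"wz":0,"dx":0,"dy":0.004,"dz":-0.007,"hand":1}]'; python3 -m jog '[{"wx":0,"wy":0,"wz":0,"dx":0,"dy":0.004,"dz":-0.006,"hand":1},{"wx":0,"wy":0,"wz":0,"dx":0,"dy":0,"dz":0,"hand":1},{"wx":0,"wy":0,"wz":0,"dx":0,"dy":0,"dz":0,"hand":1}]'
python3 -m jog '[{"wx":0,"wy":0,"wz":0,"dx":0,"dy":-0.024,"dz":0.04,"hand":1},{"wx":0,"wy":0,"wz":0,"dx":-0.08,"dy":0,"dz":0.05,"hand":1},{"wx":0,"wy":0,"wz":0,"dx":-0.08,"dy":0,"dz":0.07,"hand":1},{"wx":0,"wy":0,"wz":0,"dx":-0.08,"dy":-0.01,"dz":0.09,"hand":1},{"wx":0,"wy":0,"wz":0,"dx":-0.06,"dy":-0.02,"dz":0.12,"hand":1}]'
python3 -m jog '[{"wx":0,"wy":0,"wz":0,"dx":-0.04,"dy":-0.03,"dz":0.13,"hand":1},{"wx":0,"wy":0,"wz":0,"dx":-0.04,"dy":-0.03,"dz":0.13,"hand":1},{"wx":0,"wy":0,"wz":0,"dx":0,"dy":-0.02,"dz":0.13,"hand":1},{"wx":0,"wy":0,"wz":0,"dx":0,"dy":0,"dz":0.03,"hand":1},{"wx":0,"wy":0,"wz":0,"dx":0,"dy":0,"dz":0,"hand":1}]';python3 mk.py
python3 - <<'E'
import cv2
a=cv2.imread('pics/wrist5.png')
cv2.imwrite('pics/wz3.png',cv2.resize(a[0:270,130:370],None,fx=2.2,fy=2.2,interpolation=2))
E
```

```text
clock: 13.83
tool_pos: [0.5949, 0.1338, 0.2202]
eef_rot: [0.041, 0.898, -0.028, 0.438]
contact_force: [-0.3, -0.7, 0.3]
opening: 0.005
finger_force: 0.6
clock: 14.08
tool_pos: [0.5951, 0.1344, 0.2189]
eef_rot: [0.042, 0.898, -0.028, 0.438]
contact_force: [-0.1, 0.9, -0.4]
opening: 0.006
finger_force: 0.1
clock: 14.5
tool_pos: [0.5184, 0.1211, 0.3103]
eef_rot: [0.041, 0.899, -0.029, 0.436]
contact_force: [2.2, -0.6, 0.7]
opening: 0.005
finger_force: 0.0
clock: 14.92
tool_pos: [0.5005, 0.1001, 0.4199]
eef_rot: [0.043, 0.896, -0.029, 0.441]
contact_force: [0.1, -0.2, -1.0]
opening: 0.005
finger_force: 0.0
wrist [ 0 46  3  8 11] [ 0.4 48.6]
[ 0.4 48.6] r 0.2181 ang 1.399
wrist [223 109  42  63 901] [244.  147.4]
[244.  147.4] r 0.1338 ang 0.03
wrist [237 180   8   7  26] [240.5 181.8]
[240.5 181.8] r 0.1622 ang 0.031
wrist [241 188  17  14  67] [247.2 194.2]
[247.2 194.2] r 0.1717 ang 6.282
wrist [[257.2, 24.9], [248.3, 191.9], [249.0, 156.0], [251.5, 110.0]]
top [267 176   7   7  33] [270.2 178.8]
[270.2 178.8] r 0.227 ang 0.02
top [497 275   3   6  16] [498.  277.8]
[498.  277.8] r 2.9504 ang 2.544
top [[268.9, 192.7], [268.7, 180.4], [268.3, 185.8], [268.4, 188.9]]
side [236 155   7   3  13] [238.7 156.2]
[238.7 156.2] r 0.1899 ang 6.055
side [237 159   7   2   9] [240.6 159.2]
[240.6 159.2] r 0.1756 ang 6.121
side [241 168   2   5   6] [241.5 170. ]
[241.5 170. ] r 0.1504 ang 6.133
side [[241.3, 230.9], [240.0, 157.1], [244.2, 169.3], [244.4, 188.1]]
```

View pics/wz3.png

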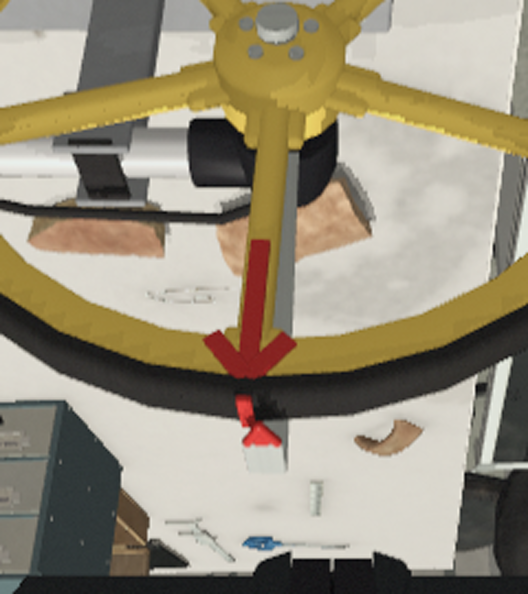

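```bash
python3 -m jog '[{"wx":0,"wy":0,"wz":0,"dx":0.02,"dy":0.02,"dz":-0.11,"hand":1},{"wx":0,"wy":0,"wz":0,"dx":0.02,"dy":0.02,"dz":-0.12,"hand":1},{"wx":0,"wy":0,"wz":0,"dx":0.03,"dy":0.03,"dz":-0.12,"hand":1},{"wx":0,"wy":0,"wz":0,"dx":0.04,"dy":0.02,"dz":-0.11,"hand":1},{"wx":0,"wy":0,"wz":0,"dx":0.02,"dy":0.01,"dz":-0.05,"hand":1}]'; python3 -m jog '[{"wx":0,"wy":0,"wz":0,"dx":0.05,"dy":-0.01,"dz":-0.06,"hand":1},{"wx":0,"wy":0,"wz":0,"dx":0.05,"dy":0,"dz":-0.05,"hand":1},{"wx":0,"wy":0,"wz":0,"dx":0.05,"dy":0,"dz":-0.04,"hand":1},{"wx":0,"wy":0,"wz":0,"dx":0.05,"dy":0,"dz":-0.03,"hand":1},{"wx":0,"wy":0,"wz":0,"dx":0.05,"dy":0,"dz":-0.03,"hand":1}]'; python3 -m jog '[{"wx":0,"wy":0,"wz":0,"dx":0,"dy":0,"dz":0,"hand":1},{"wx":0,"wy":0,"wz":0,"dx":0,"dy":0,"dz":0,"hand":1}]'; python3 -c "
from h import *
s=r.get_state();print((np.array([.595,.1357,.2168])-s['tool_pos'])/.25,s['eef_rot'])"
```

```text
clock: 15.48
tool_pos: [0.5316, 0.1275, 0.2827]
eef_rot: [0.039, 0.9, -0.029, 0.434]
contact_force: [-0.2, -1.6, 0.5]
opening: 0.005
finger_force: 0.0
clock: 15.9
tool_pos: [0.5945, 0.1245, 0.2326]
eef_rot: [0.04, 0.899, -0.028, 0.435]
contact_force: [-0.6, 0.0, -0.3]
opening: 0.004
finger_force: 0.0
clock: 16.07
tool_pos: [0.5941, 0.1238, 0.2339]
eef_rot: [0.041, 0.899, -0.029, 0.436]
contact_force: [0.1, 0.1, -0.7]
opening: 0.006
finger_force: 0.0
[ 0.00355917  0.0476308  -0.06828388] [ 0.04121252  0.89860513 -0.02859808  0.4358813 ]
```

Approach to just before the expected contact, then creep.

```bash
python3 -m jog '[{"wx":0,"wy":0,"wz":0,"dx":0.001,"dy":0.016,"dz":-0.024,"hand":1},{"wx":0,"wy":0,"wz":0,"dx":0.001,"dy":0.012,"dz":-0.018,"hand":1},{"wx":0,"wy":0,"wz":0,"dx":0.001,"dy":0.008,"dz":-0.012,"hand":1},{"wx":0,"wy":0,"wz":0,"dx":0,"dy":0.006,"dz":-0.008,"hand":1},{"wx":0,"wy":0,"wz":0,"dx":0,"dy":0.004,"dz":-0.005,"hand":1}]'; python3 -m jog '[{"wx":0,"wy":0,"wz":0,"dx":0,"dy":0.002,"dz":-0.003,"hand":1},{"wx":0,"wy":0,"wz":0,"dx":0,"dy":0.002,"dz":-0.003,"hand":1},{"wx":0,"wy":0,"wz":0,"dx":0,"dy":0,"dz":0,"hand":1},{"wx":0,"wy":0,"wz":0,"dx":0,"dy":0,"dz":0,"hand":1}]'; python3 -c "
from h import *
s=r.get_state();print((np.array([.595,.1357,.2168])-s['tool_pos'])/.25)"; python3 mk.py |grep top
```

```text
clock: 16.48
tool_pos: [0.5956, 0.1354, 0.2193]
eef_rot: [0.041, 0.898, -0.028, 0.438]
contact_force: [-0.5, -0.8, 0.7]
opening: 0.003
finger_force: 0.1
clock: 16.82
tool_pos: [0.5958, 0.1357, 0.2182]
eef_rot: [0.042, 0.898, -0.028, 0.438]
contact_force: [-1.5, 0.0, 1.2]
opening: 0.004
finger_force: 0.5
[-3.36638928e-03 -9.69993265e-05 -5.58626316e-03]
top [267 176   6   7  29] [269.7 179.1]
top [497 276   3   5  15] [498. 278.]
top [[268.9, 192.7], [268.7, 180.4], [268.3, 185.8], [268.4, 188.9]]
```

```bash
python3 -m jog '[{"wx":0,"wy":0,"wz":0,"dx":0,"dy":0,"dz":-0.003,"hand":1},{"wx":0,"wy":0,"wz":0,"dx":0,"dy":0,"dz":-0.003,"hand":1},{"wx":0,"wy":0,"wz":0,"dx":0,"dy":0,"dz":0,"hand":1},{"wx":0,"wy":0,"wz":0,"dx":0,"dy":0,"dz":0,"hand":1}]'
python3 -m jog '[{"wx":0,"wy":0,"wz":0,"dx":0,"dy":-0.024,"dz":0.04,"hand":1},{"wx":0,"wy":0,"wz":0,"dx":-0.08,"dy":0,"dz":0.05,"hand":1},{"wx":0,"wy":0,"wz":0,"dx":-0.08,"dy":0,"dz":0.07,"hand":1},{"wx":0,"wy":0,"wz":0,"dx":-0.08,"dy":-0.01,"dz":0.09,"hand":1},{"wx":0,"wy":0,"wz":0,"dx":-0.06,"dy":-0.02,"dz":0.12,"hand":1}]'
python3 -m jog '[{"wx":0,"wy":0,"wz":0,"dx":-0.04,"dy":-0.03,"dz":0.13,"hand":1},{"wx":0,"wy":0,"wz":0,"dx":-0.04,"dy":-0.03,"dz":0.13,"hand":1},{"wx":0,"wy":0,"wz":0,"dx":0,"dy":-0.02,"dz":0.13,"hand":1},{"wx":0,"wy":0,"wz":0,"dx":0,"dy":0,"dz":0.03,"hand":1},{"wx":0,"wy":0,"wz":0,"dx":0,"dy":0,"dz":0,"hand":1}]';python3 mk.py | grep -v side
python3 - <<'E'
import cv2,numpy as np
b=cv2.imread('pics/wrist5.png')[:,:,::-1].astype(int)
m=(b[...,0]>100)&(b[...,1]<60)&(b[...,2]<60)
for v in range(172,206,2):
    c=np.where(m[v,200:300])[0]+200
    if len(c):print(v,c.min(),c.max(),len(c),end='; ')
E
```

```text
clock: 17.3
tool_pos: [0.596, 0.1361, 0.2166]
eef_rot: [0.042, 0.898, -0.028, 0.438]
contact_force: [-1.4, 0.5, 1.0]
opening: 0.004
finger_force: 0.7
clock: 17.72
tool_pos: [0.5191, 0.1225, 0.3077]
eef_rot: [0.041, 0.899, -0.029, 0.436]
contact_force: [0.9, -0.4, 0.7]
opening: 0.001
finger_force: 0.0
clock: 18.13
tool_pos: [0.5014, 0.1016, 0.4172]
eef_rot: [0.044, 0.896, -0.029, 0.44]
contact_force: [1.1, 0.4, 0.3]
opening: 0.006
finger_force: 0.0
wrist [225 112  42  63 908] [246.6 150.4]
[246.6 150.4] r 0.134 ang 0.003
wrist [238 183  18  22 124] [245.9 192.9]
[245.9 192.9] r 0.1684 ang 6.278
wrist [[255.3, 26.6], [246.0, 194.8], [246.6, 158.7], [249.3, 112.4]]
top [267 176   6   7  25] [269.1 178.9]
[269.1 178.9] r 0.2245 ang 0.009
top [497 276   3   5  15] [498. 278.]
[498. 278.] r 2.9758 ang 2.545
top [[268.9, 192.7], [268.7, 180.4], [268.3, 185.8], [268.4, 188.9]]
[238.6 156.1] r 0.1905 ang 6.051
[240.7 172.2] r 0.1499 ang 6.086
[241.2 186.7] r 0.1186 ang 6.051
172 237 254 18; 174 241 249 7; 184 241 247 7; 186 244 247 4; 188 241 247 6; 190 242 248 7; 192 243 248 6; 194 243 248 6; 196 243 249 7; 198 242 249 6; 200 240 252 6; 202 239 255 6; 204 254 254 1;
```

```bash
python3 -m jog '[{"wx":0,"wy":0.02,"wz":0,"dx":-0.02,"dy":-0.12,"dz":0.04,"hand":1},{"wx":0,"wy":0.04,"wz":0,"dx":0,"dy":-0.15,"dz":0.02,"hand":1},{"wx":0,"wy":0.05,"wz":0,"dx":0,"dy":-0.15,"dz":0,"hand":1},{"wx":0,"wy":0.05,"wz":0,"dx":0,"dy":-0.15,"dz":0,"hand":1},{"wx":0,"wy":0.05,"wz":0,"dx":0,"dy":-0.12,"dz":0,"hand":1}]'; python3 -m jog '[{"wx":0,"wy":0.05,"wz":0,"dx":0,"dy":-0.1,"dz":0,"hand":1},{"wx":0,"wy":0.05,"wz":0,"dx":0,"dy":-0.05,"dz":0,"hand":1},{"wx":0,"wy":0,"wz":0,"dx":0,"dy":0,"dz":0,"hand":1},{"wx":0,"wy":0,"wz":0,"dx":0,"dy":0,"dz":0,"hand":1}]'
cat > bt.py <<'E'
from h import *
rs=[]
for c in ('wrist','top'):
    ci=r.camera_info(c);im=r.snapshot(c);cv2.imwrite(f'pics/{c}6.png',im[:,:,::-1])
    b=im.astype(int);m=(b[...,2]>110)&(b[...,0]<90)&(b[...,1]<150)&(b[...,2]>b[...,1]+30)
    for q in zip(*cv2.connectedComponentsWithStats(m.astype(np.uint8))[2:]):
        if 20<q[0][4]<50000:print(c,q[0],q[1].round(1),atz(c,q[1],.25,ci).round(4),atz(c,q[1],.21,ci).round(4))
    print(proj(c,[[.598,-.156,.25]],ci), [(np.round(d['bbox']),round(d['p'],2)) for d in r.search_frame(c,'reset_top')[:2]])
E
python3 bt.py; python3 -c "
from h import *
s=r.get_state();need(90,(.036,-.22,.2));print(Ro.from_quat(s['eef_rot']).as_matrix().round(2))"
```

```text
clock: 18.7
tool_pos: [0.4935, -0.0105, 0.417]
eef_rot: [0.04, 0.949, -0.048, 0.31]
contact_force: [-0.1, 0.9, 0.0]
opening: 0.003
finger_force: 0.0
clock: 19.03
tool_pos: [0.4956, -0.0393, 0.4174]
eef_rot: [0.039, 0.97, -0.052, 0.232]
contact_force: [0.3, 0.5, -0.9]
opening: 0.004
finger_force: 0.0
wrist [  0  99  18  27 173] [  7.6 114.6] [ 0.4927 -0.2869  0.25  ] [ 0.5107 -0.3271  0.21  ]
wrist [178 189  25  19 354] [189.8 198.1] [ 0.5891 -0.1517  0.25  ] [ 0.6214 -0.1716  0.21  ]
[[188.02060607 205.1787073 ]] [(array([179., 184., 204., 208.]), 0.91)]
top [353 178  10  10  78] [357.8 182.4] [ 0.5972 -0.156   0.25  ] [ 0.6052 -0.1625  0.21  ]
top [466 195   7  36 127] [469.6 211.3] [ 0.5295 -0.4381  0.25  ] [ 0.5354 -0.4533  0.21  ]
top [497 266   4   6  23] [498.4 268.6] [ 0.3873 -0.5058  0.25  ] [ 0.3889 -0.5231  0.21  ]
[[357.79404133 182.1148148 ]] []
target [ 0.5945 -0.1544  0.376 ] d [ 0.402 -0.464 -0.168] w [ 0.065  0.232 -0.009] rel now [-0.0747 -0.1137  0.2419] q [ 0.93  0.33 -1.4   2.04  0.89  0.83  0.55]
[[-0.89  0.09  0.45]
 [ 0.04  0.99 -0.12]
 [-0.46 -0.09 -0.89]]
```

```bash
python3 -m jog '[{"wx":0.015,"wy":0.05,"wz":0,"dx":0.08,"dy":-0.1,"dz":0,"hand":1},{"wx":0.015,"wy":0.05,"wz":0,"dx":0.09,"dy":-0.11,"dz":0,"hand":1},{"wx":0.015,"wy":0.05,"wz":0,"dx":0.09,"dy":-0.11,"dz":-0.02,"hand":1},{"wx":0.015,"wy":0.05,"wz":0,"dx":0.09,"dy":-0.11,"dz":-0.04,"hand":1},{"wx":0.005,"wy":0.032,"wz":0,"dx":0.07,"dy":-0.05,"dz":-0.08,"hand":1}]';python3 -m jog '[{"wx":0,"wy":0,"wz":0,"dx":0,"dy":0,"dz":-0.08,"hand":1},{"wx":0,"wy":0,"wz":0,"dx":0,"dy":0,"dz":0,"hand":1},{"wx":0,"wy":0,"wz":0,"dx":0,"dy":0,"dz":0,"hand":1}]'; python3 -c "
from h import *
s=r.get_state();print((np.array([.6,-.158,.25])-s['tool_pos'])/.25);need(90,(0,0,0))"
```

```text
clock: 19.65
tool_pos: [0.6028, -0.1642, 0.3834]
eef_rot: [0.044, 0.999, 0.001, 0.0]
contact_force: [-0.2, -1.6, 0.2]
opening: 0.005
finger_force: 0.0
clock: 19.9
tool_pos: [0.5994, -0.1583, 0.3632]
eef_rot: [0.039, 0.999, 0.001, -0.0]
contact_force: [0.3, 0.1, 0.7]
opening: 0.007
finger_force: 0.0
[ 0.00231263  0.00125909 -0.45268511]
target [0.579 0.068 0.176] d [-0.082  0.905 -0.749] w [-0.001 -0.    -0.008] rel now [ 0.0412 -0.2235  0.1872] q [ 0.75  0.79 -1.23  1.37  0.74  1.47  1.05]
```

```bash
python3 -m jog '[{"wx":0,"wy":0,"wz":0,"dx":0.002,"dy":0.001,"dz":-0.12,"hand":1},{"wx":0,"wy":0,"wz":0,"dx":0,"dy":0,"dz":-0.13,"hand":1},{"wx":0,"wy":0,"wz":0,"dx":0,"dy":0,"dz":-0.11,"hand":1},{"wx":0,"wy":0,"wz":0,"dx":0,"dy":0,"dz":-0.06,"hand":1},{"wx":0,"wy":0,"wz":0,"dx":0,"dy":0,"dz":-0.02,"hand":1}]';python3 -m jog '[{"wx":0,"wy":0,"wz":0,"dx":0,"dy":0,"dz":-0.01,"hand":1},{"wx":0,"wy":0,"wz":0,"dx":0,"dy":0,"dz":-0.01,"hand":1},{"wx":0,"wy":0,"wz":0,"dx":0,"dy":0,"dz":-0.01,"hand":1},{"wx":0,"wy":0,"wz":0,"dx":0,"dy":0,"dz":-0.01,"hand":1}]';python3 -m jog '[{"wx":0,"wy":0,"wz":0,"dx":0,"dy":0,"dz":-0.01,"hand":1},{"wx":0,"wy":0,"wz":0,"dx":0,"dy":0,"dz":-0.01,"hand":1}]'
```

```text
clock: 20.32
tool_pos: [0.5993, -0.1591, 0.2534]
eef_rot: [0.039, 0.999, 0.001, 0.0]
contact_force: [0.7, -0.1, -0.2]
opening: 0.004
finger_force: 0.0
clock: 20.65
tool_pos: [0.6014, -0.1591, 0.2453]
eef_rot: [0.04, 0.999, 0.001, 0.002]
contact_force: [-0.2, 0.1, 0.6]
opening: 0.007
finger_force: 0.0
clock: 20.82
tool_pos: [0.6009, -0.1593, 0.2392]
eef_rot: [0.04, 0.999, 0.001, 0.001]
contact_force: [-0.1, -0.3, 1.0]
opening: 0.008
finger_force: 0.8
```

```bash
python3 -m jog '[{"wx":0,"wy":0,"wz":0,"dx":-0.002,"dy":0.004,"dz":-0.008,"hand":1},{"wx":0,"wy":0,"wz":0,"dx":0,"dy":0,"dz":-0.008,"hand":1},{"wx":0,"wy":0,"wz":0,"dx":0,"dy":0,"dz":-0.006,"hand":1}]';python3 -m jog '[{"wx":0,"wy":0,"wz":0,"dx":0,"dy":0,"dz":-0.006,"hand":1},{"wx":0,"wy":0,"wz":0,"dx":0,"dy":0,"dz":0,"hand":1}]'
```

```text
clock: 21.07
tool_pos: [0.6007, -0.1587, 0.2338]
eef_rot: [0.04, 0.999, 0.001, 0.001]
contact_force: [0.8, -2.4, 5.1]
opening: 0.003
finger_force: 2.3
clock: 21.23
tool_pos: [0.6007, -0.1587, 0.2334]
eef_rot: [0.04, 0.999, 0.001, 0.002]
contact_force: [-2.4, -2.5, 10.3]
opening: 0.003
finger_force: 5.2
```

```bash
python3 -m jog '[{"wx":0,"wy":0,"wz":0,"dx":0,"dy":0,"dz":-0.006,"hand":1},{"wx":0,"wy":0,"wz":0,"dx":0,"dy":0,"dz":0,"hand":1},{"wx":0,"wy":0,"wz":0,"dx":0,"dy":0,"dz":0,"hand":1}]';python3 -m jog '[{"wx":0,"wy":0,"wz":0,"dx":0,"dy":0,"dz":0.02,"hand":1},{"wx":0,"wy":0,"wz":0,"dx":0,"dy":0,"dz":0.04,"hand":1},{"wx":0,"wy":0,"wz":0,"dx":0,"dy":0,"dz":0.1,"hand":1},{"wx":0,"wy":0,"wz":0,"dx":0,"dy":0,"dz":0.16,"hand":1},{"wx":0,"wy":0,"wz":0,"dx":0,"dy":0,"dz":0.16,"hand":1}]'; python3 -m jog '[{"wx":0,"wy":0,"wz":0,"dx":0,"dy":0,"dz":0.16,"hand":1},{"wx":0,"wy":0,"wz":0,"dx":-0.1,"dy":0.05,"dz":0.1,"hand":1},{"wx":0,"wy":-0.05,"wz":0,"dx":-0.15,"dy":0.05,"dz":0.02,"hand":1},{"wx":0,"wy":-0.06,"wz":0,"dx":-0.15,"dy":0.05,"dz":0,"hand":1},{"wx":0,"wy":0,"wz":0,"dx":0,"dy":0,"dz":0,"hand":1}]'; python3 bt.py; python3 mk.py
```

```text
clock: 21.48
tool_pos: [0.6008, -0.1587, 0.2333]
eef_rot: [0.04, 0.999, 0.001, 0.002]
contact_force: [-3.8, -3.4, 16.9]
opening: 0.006
finger_force: 8.8
clock: 21.9
tool_pos: [0.599, -0.158, 0.3505]
eef_rot: [0.039, 0.999, 0.002, -0.001]
contact_force: [1.3, -0.4, 0.2]
opening: 0.002
finger_force: 0.0
clock: 22.32
tool_pos: [0.4887, -0.122, 0.4103]
eef_rot: [0.031, 0.996, -0.001, 0.085]
contact_force: [-3.2, -0.0, -4.0]
opening: 0.004
finger_force: 0.0
wrist [  0 145  37  69 553] [ 17.7 181.4] [ 0.4906 -0.3442  0.25  ] [ 0.5029 -0.3752  0.21  ]
[[251.22290226 275.64554232]] []
top [353 178  10  10  78] [357.8 182.4] [ 0.5972 -0.156   0.25  ] [ 0.6052 -0.1625  0.21  ]
top [466 195   7  36 125] [469.6 211.3] [ 0.5296 -0.4382  0.25  ] [ 0.5355 -0.4534  0.21  ]
top [497 266   4   6  23] [498.4 268.6] [ 0.3873 -0.5058  0.25  ] [ 0.3889 -0.5231  0.21  ]
[[357.79404133 182.1148148 ]] [(array([356., 177., 363., 187.]), 0.48), (array([208., 158., 426., 222.]), 0.35)]
wrist [233 194   8   5  35] [236.7 195.9]
[236.7 195.9] r 0.2433 ang 1.296
wrist [498 216  55  34 444] [527.1 237.6]
[527.1 237.6] r 0.1425 ang 0.073
wrist [540 255  20  24 197] [549.5 267.2]
[549.5 267.2] r 0.1818 ang 0.11
wrist [[454.0, 179.6], [559.4, 264.6], [539.8, 236.9], [508.3, 212.9]]
top [267 176   6   7  25] [269.1 178.9]
[269.1 178.9] r 0.2245 ang 0.009
top [497 276   3   5  15] [498. 278.]
[498. 278.] r 2.9758 ang 2.545
top [[268.9, 192.7], [268.7, 180.4], [268.3, 185.8], [268.4, 188.9]]
side [236 155   7   3  14] [238.6 156.1]
[238.6 156.1] r 0.1905 ang 6.051
side [240 170   2   4   5] [240.8 171.8]
[240.8 171.8] r 0.1502 ang 6.092
side [[241.3, 230.9], [240.0, 157.1], [244.2, 169.3], [244.4, 188.1]]
```

```bash
python3 -m jog '[{"wx":0,"wy":0,"wz":0,"dx":0,"dy":0,"dz":0,"hand":1},{"wx":0,"wy":0,"wz":0,"dx":0,"dy":0,"dz":0,"hand":1}]'; python3 -c "
from plant import r
print(r.finish_job())"
```

```text
clock: 22.83
tool_pos: [0.5107, -0.1238, 0.4214]
eef_rot: [0.04, 0.994, 0.007, 0.099]
contact_force: [-0.3, -0.0, 0.6]
opening: 0.002
finger_force: 0.0
the job is handed in; nothing more can be done
None
```

The job is handed in, 22.8 s on the robot's clock: the arrow was about 0.003 rad from the pointer before the press and the overhead camera saw no shift after it, and the button was pressed until it bottomed at 17 N, then released; I viewed 12 pictures, two over the limit of 10.

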